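Lay out two decorator's kits on their boards

TASK

Make up two decorator's kits from the row of stock just beyond the two boards (not the jars at the far left edge), each thing upright or flat on its own painted outline. The board with blue ends gets the blue jar on the large circle, the pale blue tile square in the square outline and the wooden stamp upright on the small circle; the board with red ends gets the red jar on its circle and the beige tile square in its square. Leave the green jar and the eraser where they are.

Things in the scene. Friction and masses are not known exactly. Their poses are not given: they have to be found in the camera images.
- blue_board: plywood kit board, fixed, flat, 264 (y) x 120 (x) x 6 mm; blue-painted battens 14 mm wide, 14 mm high at its short ends. Origin: centre of its underside, y along its length, z up. Black outlines painted on its top (no recess), all at x = 0: large circle (60 mm across) at y = +75 mm, square (60 mm) at y = 0 sides along the board's, small circle (36 mm across) at y = -75 mm.
- red_board: plywood kit board, fixed, flat, 190 (y) x 120 (x) x 6 mm; red-painted battens 14 mm wide, 14 mm high at its short ends. Origin: centre of its underside, y along its length, z up. Black outlines painted on its top (no recess), all at x = 0: square (60 mm) at y = +40 mm sides along the board's, circle (60 mm across) at y = -40 mm.
- blue_jar: small closed glass pigment jar, blue filling, black lid; 51 mm diameter, 64 mm tall, the body below the lid 52 mm high; standing in the stock row. Origin: centre of its underside; z up. Grasp it across the body.
- red_jar: small closed glass pigment jar, orange-red filling, cream lid; 48 mm diameter, 58 mm tall, the body below the lid 47 mm high; standing in the stock row. Origin: centre of its underside; z up. Grasp it across the body.
- blue_tile: Pale blue glazed test tile, 50 x 50 x 6 mm, lying flat in the stock row, 38 g. Origin: centre of its underside; x and y along its edges, z up.
- beige_tile: Beige glazed test tile, 50 x 50 x 6 mm, lying flat in the stock row, 38 g. Origin: centre of its underside; x and y along its edges, z up.
- stamp: turned brown wooden hand stamp standing on its foot in the stock row, 64 mm tall, foot 26 mm across and 13 mm high, slim neck, above it (20 to 64 mm up) a knob about 21 mm across to grasp it by. Origin: centre of its underside; z up.
- green_jar: small closed glass pigment jar, green filling, grey lid; 48 mm diameter, 70 mm tall, the body below the lid 57 mm high; standing in the stock row. Origin: centre of its underside; z up. Grasp it across the body. It belongs to neither kit: leave it where it stands in the stock row.
- eraser: blue and white eraser, 21 x 45 x 13 mm, lying between the two boards. Origin: centre of its underside. It belongs to neither kit: leave it there.

How it is judged:
By the outcome, as a careful person would: the job done as asked, in the order asked, and still so for the second after the job is handed in, with the robot touching nothing.
It also fails if it takes over 118 s, if anything falls off the work surface, if the arm or the gripper's body presses on something with over 40 N, if the wrist force passes 120 N, or if a joint passes its speed limit or range.

ROBOT

A 6-joint arm with a two-finger parallel gripper is mounted at the origin on a cart in front of the work surface, level with it; the furniture and walls round the work are solid. World frame = base frame: x ahead of the robot, y to its left, z up, the work surface at z = 0. Lengths are in m, angles in rad, forces in N, time in s.
With the tool pointing down it reaches from about 0.3 to 0.875 m from the base axis. Payload 6.4 kg.
Tool frame: the origin (TCP) lies midway between the tips of the shut fingers; the grasp point (between the pads) lies arm.hold_point_z behind it (arm.hold_point_z is the distance from the TCP to the grasp point, in m); z points along the fingers, y is the direction in which the jaws open and shut (so a half turn about z gives the same grasp; the last joint's range is limited). The gripper opens to 88 mm and grips with 3 to 60 N. Pads are 18 mm wide; open, the fingers measure 123 mm over their backs; the gripper's body (75 mm by 187 mm) begins 45 mm behind the grasp point.
Start: joints at [1.012, 0.181, 1.607, -0, 1.354, -0.206], TCP at [0.199, 0.54, 0.239] pointing down, gripper open.
Joint ranges: [-2.99, 2.99], [-0.89, 2.07], [0.3, 2.58], [-1.14, 4.28], [0, 2.63], [-3.12, 3.12]. Speed limits (rad/s): [2.57, 2.57, 3.01, 3.14, 3.14, 3.14].

INTERFACE

Orientations are given as a rotation vector (axis times angle).
In Python, from station import arm gives the robot as it stands. The module is installed in compiled form; this text tells all that it offers.
- The arm moves only by the tool jog_arm, never from a script. Its argument "commands" is a list of rows, each a list of 6 numbers: the shift along the tool's x, y, z in mm, then the turn, a rotation vector about the tool's x, y, z in degrees. A call has exactly 8 rows; each row is the pose to reach, as a shift and turn from the pose commanded when the call began, along the tool's axes at that moment; what a row does not reach only later rows make up. A row lasts 1/10 s, in which the tool goes at most 50 mm and 8.59 degrees, less where a joint would pass 70% of its speed; a pose out of reach is approached as far as the arm can. A call with a gripper value outside its range is refused whole. "jaw" is the finger opening in mm, from 0 to 88.1, set as the call begins (left out, the last holds). The fingers move at their own pace and stop on an object; the grip force is fixed at half the most. Time passes only in rows, so rows that repeat a pose let the fingers close, or fill a call up. It gives the time, the measured TCP pose, the force and the opening at its end, in the units of the state.
- arm.observe(): the state, without advancing time (a new reading comes with each control period).
- arm.grab_frame(name): name is "side" or "top" or "wrist"; returns the picture (420x560x3 uint8, red, green, blue); there is no depth.
- arm.camera_info(name): a dict with "fx", "fy", "cx", "cy" (pixels), "rvec" (rotation vector, rad) and "tvec" (3), from world to camera coordinates, as OpenCV has them. Camera axes: x right, y down, z forward; pixel columns grow to the right and rows downward; lengths in m; the calibration is good to about 2 mm. The wrist camera is an equidistant fisheye: a pixel r from the principal point sees the ray r / f radians off the axis. A picture is of the moment at which its call begins: read the wrist's pose just before it. camera_info takes no time and is no camera call; for the wrist camera it gives the pose at the moment of the call.
- arm.job_done(): hands the job in, once; it reports no verdict.
The state is a dict: "time_s": time; "qpos": joint angles; "qvel": joint speeds; "joint_torque": joint torques, N m; "position": TCP position; "orientation": TCP orientation; "wrist_force": force on the tool from outside, world axes, zero at the start; "wrist_torque": the same for the moment, N m; "opening": finger opening in m.
Only numpy, scipy, OpenCV 4.12 (cv2) and the standard library are available. Lean on these libraries where they do the work, as an engineer would, in place of code of your own. Each camera call takes 0.05 s, during which the arm holds its last target. There are 200 camera calls.

## Working session

There is one attempt and no reset: what is moved stays moved. The work goes in short steps, Python scripts to look and compute and a tool call to move; the robot and the scene stay as the last step left them, time stands still between calls to the robot, and variables do not carry over. Pictures are saved under pics/ and viewed, about 12 in all and at most 16, crops included, and the job is handed in when it is done.

Besides the shell and the picture viewer there is one more tool, called after "Emit:" by a JSON object that holds its "name" and its "arguments", one argument or row to a line. jog_arm: Moves the arm, as the interface text tells. Its arguments: {"type":"object","properties":{"commands":{"type":"array","items":{"type":"array","items":{"type":"number"}}},"jaw":{"type":"number"}},"required":["commands"]}

```bash
mkdir -p pics; cat > h.py <<'E'
import numpy as np, cv2
from station import arm
from scipy.spatial.transform import Rotation as R
def save(n,f):
    im=arm.grab_frame(n); cv2.imwrite('pics/'+f,im[:,:,::-1]); return im
def ray(ci,u,v):
    x=(u-ci['cx'])/ci['fx'];y=(v-ci['cy'])/ci['fy']
    return np.array([x,y,1.])
def toworld(ci,u,v,z,fish=False):
    d=ray(ci,u,v)
    if fish:
        r=np.hypot(d[0],d[1]); d=np.array([d[0]/r*np.sin(r),d[1]/r*np.sin(r),np.cos(r)]) if r>1e-9 else d
    Rm=R.from_rotvec(np.ravel(ci['rvec'])).as_matrix(); t=np.ravel(ci['tvec'])
    c=-Rm.T@t; w=Rm.T@d
    return c+w*(z-c[2])/w[2]
def proj(ci,P,fish=False):
    p=R.from_rotvec(np.ravel(ci['rvec'])).apply(np.atleast_2d(P))+np.ravel(ci['tvec'])
    if fish:
        rr=np.hypot(p[:,0],p[:,1]);th=np.arctan2(rr,p[:,2]);k=th/np.maximum(rr,1e-9)
        x=p[:,0]*k;y=p[:,1]*k
    else: x=p[:,0]/p[:,2];y=p[:,1]/p[:,2]
    return np.c_[x*ci['fx']+ci['cx'],y*ci['fy']+ci['cy']]
def st():
    s=arm.observe();print('t',round(s['time_s'],2),'pos',np.round(s['position'],4),'ori',np.round(s['orientation'],3),'F',np.round(s['wrist_force'],1),'op',round(s['opening'],4),'q',np.round(s['qpos'],2));return s
E
python3 - <<'E'
from h import *
st();print(arm.hold_point_z)
a=save('top','top0.png');b=save('side','side0.png');
ci=arm.camera_info('wrist');c=save('wrist','w0.png')
for n in('top','side','wrist'):
    i=arm.camera_info(n);print(n,{k:np.round(v,3) for k,v in i.items()})
cv2.imwrite('pics/t0.png',cv2.resize(a,None,fx=1.42,fy=1.42,interpolation=cv2.INTER_CUBIC)[:,:,::-1])
E
```

```text
t 0.0 pos [0.1983 0.5391 0.2378] ori [-5.510e-01 -3.092e+00  3.000e-03] F [ 0.1 -0.2 -0.2] op 0.0883 q [ 1.01  0.18  1.61  0.    1.35 -0.21]
0.0187
top {'fx': np.float64(400.913), 'fy': np.float64(400.913), 'cx': np.float64(289.223), 'cy': np.float64(212.758), 'rvec': array([ 2.124, -2.126,  0.217]), 'tvec': array([0.003, 0.565, 0.845])}
side {'fx': np.float64(488.671), 'fy': np.float64(488.671), 'cx': np.float64(280.595), 'cy': np.float64(203.958), 'rvec': array([ 2.119, -0.096,  0.085]), 'tvec': array([-0.552,  0.047,  0.973])}
wrist {'fx': np.float64(325.192), 'fy': np.float64(325.192), 'cx': np.float64(283.174), 'cy': np.float64(209.196), 'rvec': array([-2.359, -1.645, -0.255]), 'tvec': array([-0.574, -0.042,  0.39 ])}
```

View pics/t0.png

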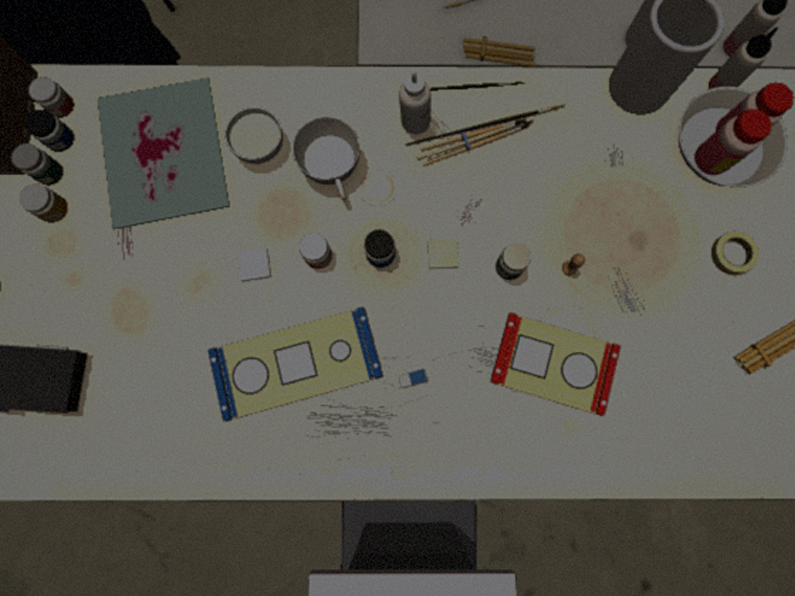

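View pics/side0.png

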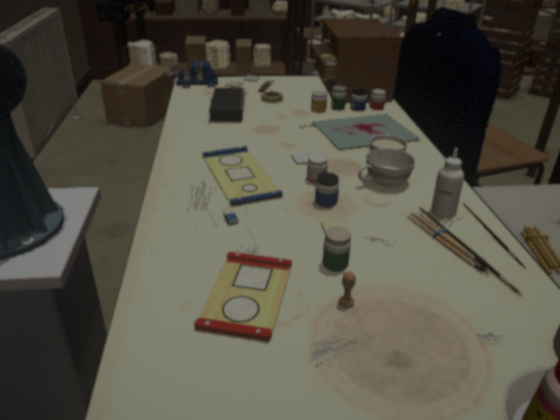

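```bash
python3 - <<'E'
from h import *
t=cv2.imread('pics/top0.png');s=cv2.imread('pics/side0.png')
g=lambda im:(255*(im/255.)**0.6).clip(0,255).astype('uint8')
a=cv2.resize(g(t[150:300,140:440]),None,fx=2.6,fy=2.6,interpolation=cv2.INTER_CUBIC)
b=cv2.resize(g(s[140:340,190:390]),(390,390))[:, :]
b=cv2.resize(g(s[140:240,280:380]),(200,200));c=cv2.resize(g(s[210:310,300:400]),(200,200))
o=np.zeros((600,780,3),'uint8');o[:390]=a;o[395:595,:200]=b;o[395:595,205:405]=c
cv2.imwrite('pics/z.png',o)
ci=arm.camera_info('side');print(proj(ci,[[.198,.539,.238],[0,0,0]]))
E
```

```text
[[131.08120297  40.23749308]
 [  3.29504573 227.48546003]]
```

View pics/z.png

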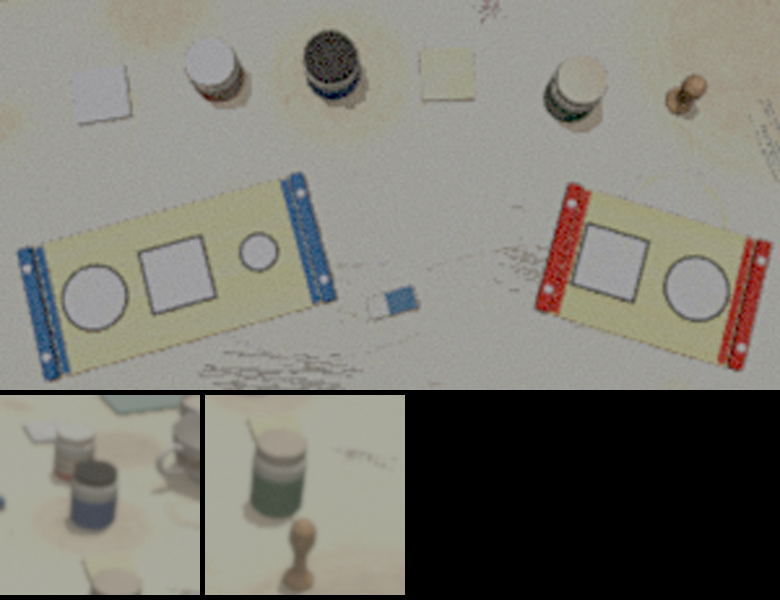

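View pics/w0.png

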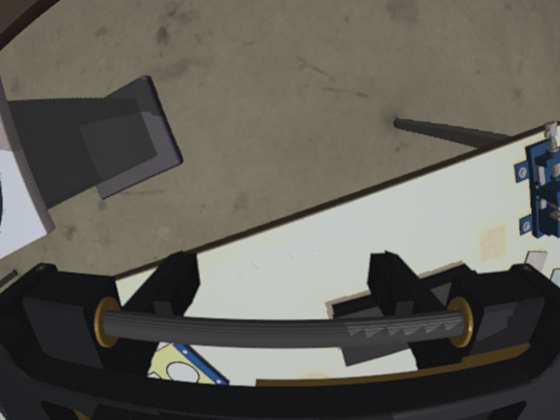

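```bash
python3 - <<'E'
from h import *
ci=arm.camera_info('top')
im=cv2.imread('pics/top0.png')
# accumulate less noise
im=cv2.bilateralFilter(im,5,30,3)
hsv=cv2.cvtColor(im,cv2.COLOR_BGR2HSV)
lab=cv2.cvtColor(im,cv2.COLOR_BGR2LAB).astype(int)
Z=lambda x,y:(140+x/2.6-.5+.5/2.6,150+y/2.6-.5+.5/2.6)
# seeded floodfill segments
def seg(name,x,y,z,tol=6):
    u,v=Z(x,y); m=np.zeros((422,562),'uint8')
    L=cv2.cvtColor(im,cv2.COLOR_BGR2LAB)
    cv2.floodFill(L,m,(int(round(u)),int(round(v))),0,(tol*3,tol,tol),(tol*3,tol,tol),4|cv2.FLOODFILL_FIXED_RANGE|(255<<8)|cv2.FLOODFILL_MASK_ONLY)
    m=m[1:-1,1:-1]; c=max(cv2.findContours(m,cv2.RETR_EXTERNAL,cv2.CHAIN_APPROX_NONE)[0],key=cv2.contourArea)
    W=np.array([toworld(ci,p[0][0],p[0][1],z)[:2] for p in c])
    r=cv2.minAreaRect((W*1000).astype('float32'))
    print(name,'guess',np.round(toworld(ci,u,v,z)[:2],4),'rect',np.round(r[0],1),np.round(r[1],1),round(r[2],1))
for a in [('bigc',95,298,.006),('bsq',177,275,.006),('smallc',259,252,.006),('rsq',611,263,.006),('rc',696,288,.006),('btile',102,95,.006,4),('beige',447,75,.006,4),
 ('redlid',211,64,.058),('bluelid',331,57,.064,8),('greenlid',582,80,.07,5),('knob',694,84,.056,8),('foot',676,103,.007)]: seg(*a)
c=arm.camera_info('wrist');Rm=R.from_rotvec(np.ravel(c['rvec'])).as_matrix();s=arm.observe()
cw=-Rm.T@np.ravel(c['tvec']);T=R.from_rotvec(s['orientation']).as_matrix()
print('cam in tool',T.T@(cw-s['position']),'axis in tool',T.T@Rm.T[:,2], 'tool x,y',T[:,0],T[:,1])
E
```

```text
bigc guess [0.4538 0.2619] rect [454.6 262.5] [50.  50.5] 46.6
bsq guess [0.4741 0.1903] rect [475.2 190.3] [52.4 52.4] 15.3
smallc guess [0.4946 0.1178] rect [494.9 117.4] [25.8 25.6] 90.0
rsq guess [ 0.4845 -0.1972] rect [ 485.6 -196.1] [52.6 52.9] 73.2
rc guess [ 0.4622 -0.2723] rect [ 462.2 -272.6] [49.5 48.5] 89.9
btile guess [0.6393 0.2652] rect [641.8 268.2] [49.9 49.7] 9.3
beige guess [ 0.6588 -0.0524] rect [662.8 -52. ] [50.  55.5] 0.1
redlid guess [0.6536 0.1575] rect [622.8  14.2] [1311.5  705.9] 89.8
bluelid guess [0.6583 0.0524] rect [651.1  51.1] [62.1 44.8] 12.8
greenlid guess [ 0.6362 -0.1645] rect [ 730.9 -334. ] [360.1 456.8] 46.1
knob guess [ 0.6366 -0.2657] rect [ 637.6 -268.9] [13.7 16.7] 86.7
foot guess [ 0.632  -0.2634] rect [ 631.8 -273.8] [21.7 21.8] 80.0
cam in tool [ 0.07889437 -0.00057104 -0.14490726] axis in tool [-3.05370104e-01 -4.46587761e-05  9.52233741e-01] tool x,y [-9.38403245e-01  3.45541950e-01  3.33038446e-04] [ 0.34554125  0.93840262 -0.00132677]
```

Emit:
{"name": "jog_arm", "arguments": {
  "commands": [
    [-300, -150, -12, 0, 0, 54.3],
    [-300, -150, -12, 0, 0, 54.3],
    [-300, -150, -12, 0, 0, 54.3],
    [-300, -150, -12, 0, 0, 54.3],
    [-300, -150, -12, 0, 0, 54.3],
    [-300, -150, -12, 0, 0, 54.3],
    [-300, -150, -12, 0, 0, 54.3],
    [-300, -150, -12, 0, 0, 54.3]
  ]
}}

```text
time_s: 0.95
position: [0.4311, 0.2921, 0.2507]
orientation: [1.909, 2.493, -0.0]
wrist_force: [0.4, 0.1, 1.7]
opening: 0.0881
```

```bash
cat >> h.py <<'E'
def go(x,y,z,yaw,frm=None):
    "print tool-frame shift (mm) and z turn (deg) from the present (or given x,y,z,yaw) pose to jaws-yaw `yaw`, tool straight down"
    def mat(w): 
        w=np.radians(w); yy=np.array([np.cos(w),np.sin(w),0]); zz=np.array([0,0,-1.]); return np.c_[np.cross(yy,zz),yy,zz]
    if frm is None:
        s=arm.observe(); p=np.array(s['position']); T=R.from_rotvec(s['orientation']).as_matrix()
    else: p=np.array(frm[:3]);T=mat(frm[3])
    d=T.T@(np.array([x,y,z])-p)*1000
    rv=np.degrees(R.from_matrix(T.T@mat(yaw)).as_rotvec())
    print('  shift',np.round(d,1),'turn',np.round(rv,1),'dist',round(np.linalg.norm(d)))
E
python3 -c "
from h import *
st();go(.655,.052,.25,15.5)"
```

```text
t 0.95 pos [0.4311 0.2921 0.2507] ori [ 1.909  2.493 -0.   ] F [0.4 0.1 1.7] op 0.0881 q [ 0.37  0.05  1.73 -0.    1.36  0.1 ]
  shift [-290.1  153.5    1.1] turn [ 0.   0.1 -0.4] dist 328
```

Emit:
{"name": "jog_arm", "arguments": {
  "commands": [
    [-290, 153, 1, 0, 0, 0],
    [-290, 153, 1, 0, 0, 0],
    [-290, 153, 1, 0, 0, 0],
    [-290, 153, 1, 0, 0, 0],
    [-290, 153, 1, 0, 0, 0],
    [-290, 153, 1, 0, 0, 0],
    [-290, 153, 1, 0, 0, 0],
    [-290, 153, 1, 0, 0, 0]
  ]
}}

```text
time_s: 1.75
position: [0.6546, 0.0543, 0.2486]
orientation: [-1.905, -2.498, 0.001]
wrist_force: [-1.4, 0.2, -0.4]
opening: 0.0882
```

```bash
python3 - <<'E'
from h import *
st();ci=arm.camera_info('wrist');im=save('wrist','w1.png')
np.save('w1.npy',ci,allow_pickle=True)
b=(255*(im/255.)**.8).astype('uint8')[:,:,::-1].copy()
P=[[.6418,.2682,.006],[.6628,-.052,.006],[.655,.052,.064],[.6536,.1575,.058],[.636,-.1645,.07],[.637,-.267,.064],[.4546,.2625,.006],[.4752,.1903,.006],[.4949,.1174,.006],[.4856,-.1961,.006],[.4622,-.2726,.006]]
for p in proj(ci,P,True):
    if max(abs(p))<2000: cv2.drawMarker(b,tuple(int(round(q)) for q in p),(255,0,255),cv2.MARKER_CROSS,7,1)
print(np.round(proj(ci,P,True)))
cv2.imwrite('pics/w1m.png',cv2.resize(b,None,fx=1.42,fy=1.42,interpolation=cv2.INTER_CUBIC))
E
```

```text
t 1.75 pos [0.6546 0.0543 0.2486] ori [-1.905e+00 -2.498e+00  1.000e-03] F [-1.4  0.2 -0.4] op 0.0882 q [-0.1   0.35  1.37 -0.    1.42 -0.37]
[[321.   3.]
 [268. 252.]
 [283. 187.]
 [309.  88.]
 [225. 342.]
 [215. 386.]
 [172. -21.]
 [170.  33.]
 [170.  93.]
 [135. 302.]
 [122. 333.]]
```

View pics/w1m.png

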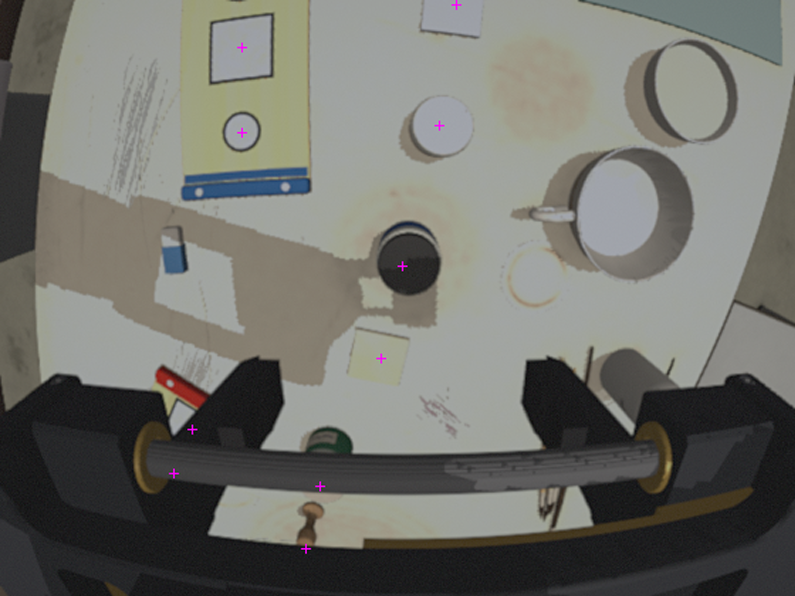

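```bash
python3 - <<'E'
from h import *
ci=np.load('w1.npy',allow_pickle=True).item();f=1/1.42
def W(u,v,z): return np.round(toworld(ci,(u+.5)*f-.5,(v+.5)*f-.5,z,True)[:2]*1000,1)
print('blue lid',W(408.5,263,.064),'edges',W(377,263,.064),W(440,263,.064),W(408,231,.064),W(408,295,.064))
print('red lid',W(442,126,.058),W(411,126,.058),W(474,126,.058))
print('beige',W(379,356,.006),[W(*p,.006) for p in((356,328),(409,338),(401,384),(347,374))])
print('bluetile low edge',W(421,33,.006),W(480,38,.006))
print('smallc',W(241,132,.006),'sq',W(241,48,.006))
go(.655,.052,.2,15.5)
E
```

```text
blue lid [659.   54.8] edges [636.7  48.7] [681.3  61. ] [652.3  77.6] [665.2  31. ]
red lid [655.5 157.4] [634.3 151.3] [677.6 164.2]
beige [660.8 -50.5] [array([633.8, -29. ]), array([682.6, -25.7]), array([688.1, -73.5]), array([636.2, -77. ])]
bluetile low edge [621.  234.4] [669.  244.9]
smallc [494.1 117. ] sq [474.4 189.5]
  shift [-4.5  0.5 48.6] turn [-0.1 -0.1 -0.1] dist 49
```

Emit:
{"name": "jog_arm", "arguments": {
  "commands": [
    [-1, 4, 50, 0, 0, 0],
    [-1, 4, 100, 0, 0, 0],
    [-1, 4, 145, 0, 0, 0],
    [-1, 4, 185, 0, 0, 0],
    [-1, 4, 212, 0, 0, 0],
    [-1, 4, 228, 0, 0, 0],
    [-1, 4, 236.5, 0, 0, 0],
    [-1, 4, 236.5, 0, 0, 0]
  ]
}}

```text
time_s: 2.6
position: [0.6569, 0.0577, 0.013]
orientation: [-1.9, -2.501, 0.001]
wrist_force: [0.1, -0.4, 0.3]
opening: 0.0879
```

Emit:
{"name": "jog_arm", "arguments": {
  "commands": [
    [0, 0, 0, 0, 0, 0],
    [0, 0, 0, 0, 0, 0],
    [0, 0, 0, 0, 0, 0],
    [0, 0, 0, 0, 0, 0],
    [0, 0, 0, 0, 0, 0],
    [0, 0, 0, 0, 0, 0],
    [0, 0, 0, 0, 0, 0],
    [0, 0, 0, 0, 0, 0]
  ],
  "jaw": 35
}}

```text
time_s: 3.4
position: [0.6577, 0.0566, 0.0137]
orientation: [1.902, 2.5, 0.001]
wrist_force: [-0.3, -0.8, 5.4]
opening: 0.0506
```

Emit:
{"name": "jog_arm", "arguments": {
  "commands": [
    [0, 0, -40, 0, 0, 0],
    [0, 0, -85, 0, 0, 0],
    [20, -11, -115, 0, 0, 0],
    [60, -33, -120, 0, 0, 0],
    [102, -57, -120, 0, 0, 0],
    [145, -80, -120, 0, 0, 0],
    [187, -104, -120, 0, 0, 0],
    [225, -125, -120, 0, 0, 0]
  ]
}}

```text
time_s: 4.2
position: [0.4744, 0.2413, 0.1326]
orientation: [-1.901, -2.5, 0.001]
wrist_force: [1.1, 0.7, -0.7]
opening: 0.0501
```

Emit:
{"name": "jog_arm", "arguments": {
  "commands": [
    [27, -16, 0, 0, 0, 0],
    [27, -16, 0, 0, 0, 0],
    [27, -16, 0, 0, 0, 0],
    [27, -16, 30, 0, 0, 0],
    [27, -16, 60, 0, 0, 0],
    [27, -16, 80, 0, 0, 0],
    [27, -16, 80, 0, 0, 0],
    [27, -16, 80, 0, 0, 0]
  ]
}}

```text
time_s: 5.0
position: [0.455, 0.2611, 0.0532]
orientation: [-1.903, -2.499, 0.001]
wrist_force: [-0.2, 0.6, -1.1]
opening: 0.0504
```

```bash
python3 - <<'E'
from h import *
P=[]
for i in range(5):
    arm.camera_info('wrist');s=arm.observe();P.append(s['position'])
    arm.grab_frame('top') if i in(1,3) else 0
print(np.round(P,4))
go(.4547,.2624,.021,15.5)
st()
E
```

```text
[[0.455  0.2611 0.0532]
 [0.455  0.2611 0.0532]
 [0.4556 0.2615 0.0541]
 [0.4556 0.2615 0.0541]
 [0.4557 0.2617 0.0545]]
  shift [ 0.9 -0.9 33.5] turn [ 0.1  0.  -0.1] dist 33
t 5.1 pos [0.4557 0.2617 0.0545] ori [1.902 2.499 0.003] F [ 0.4  0.5 -0.3] op 0.0503 q [ 0.3   0.32  1.86 -0.    0.96  0.03]
```

Emit:
{"name": "jog_arm", "arguments": {
  "commands": [
    [1, -1, 12, 0, 0, 0],
    [1, -1, 22, 0, 0, 0],
    [1, -1, 29, 0, 0, 0],
    [1, -1, 32, 0, 0, 0],
    [1, -1, 34, 0, 0, 0],
    [1, -1, 34.5, 0, 0, 0],
    [1, -1, 34.5, 0, 0, 0],
    [1, -1, 34.5, 0, 0, 0]
  ]
}}

```text
time_s: 5.9
position: [0.4522, 0.2624, 0.0197]
orientation: [-1.901, -2.5, 0.003]
wrist_force: [-8.1, -2.4, 13.8]
opening: 0.0501
```

```bash
python3 - <<'E'
from h import *
st();ci=arm.camera_info('wrist');im=save('wrist','w2.png')
np.save('w2.npy',ci,allow_pickle=True)
cv2.imwrite('pics/w2m.png',cv2.resize(im[:,:,::-1],None,fx=1.42,fy=1.42,interpolation=cv2.INTER_CUBIC))
E
```

```text
t 5.9 pos [0.4522 0.2624 0.0197] ori [-1.901 -2.5    0.003] F [-8.1 -2.4 13.8] op 0.0501 q [ 0.3   0.38  1.87 -0.    0.9   0.03]
```

View pics/w2m.png

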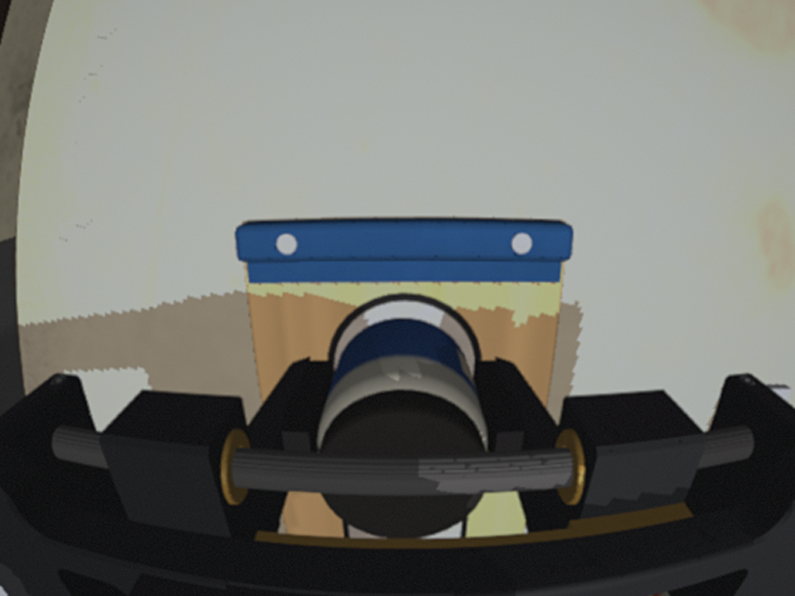

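```bash
python3 - <<'E'
from h import *
ci=np.load('w2.npy',allow_pickle=True).item();im=cv2.imread('pics/w2.png')
W=lambda u,v,z: np.round(toworld(ci,(u+.5)/1.42-.5,(v+.5)/1.42-.5,z,True)[:2]*1000,1)
print('outline far',W(405,295,.006),'white/blue',W(405,319,.006),W(405,319,.012))
b=cv2.resize(im,None,fx=1.42,fy=1.42)
yv=np.array([-.267,.9636])
c=np.array([454.7,262.4])/1000
t=np.linspace(0,6.283,90)
for r,z,cc,col in((.03,.006,c,(0,255,0)),(.0255,.006,c+0*yv,(0,0,255)),(.0255,.058,c,(255,0,255))):
    P=np.c_[cc[0]+r*np.cos(t),cc[1]+r*np.sin(t),0*t+z]
    q=(proj(ci,P,True)+.5)*1.42-.5
    for p in q: cv2.circle(b,tuple(int(round(k)) for k in p),0,col,-1)
b=cv2.resize(b[270:570,280:560],None,fx=2,fy=2,interpolation=cv2.INTER_CUBIC)
cv2.imwrite('pics/w2c.png',b)
E
```

```text
outline far [445.3 290.2] white/blue [447.8 281.3] [447.2 283.5]
```

View pics/w2c.png

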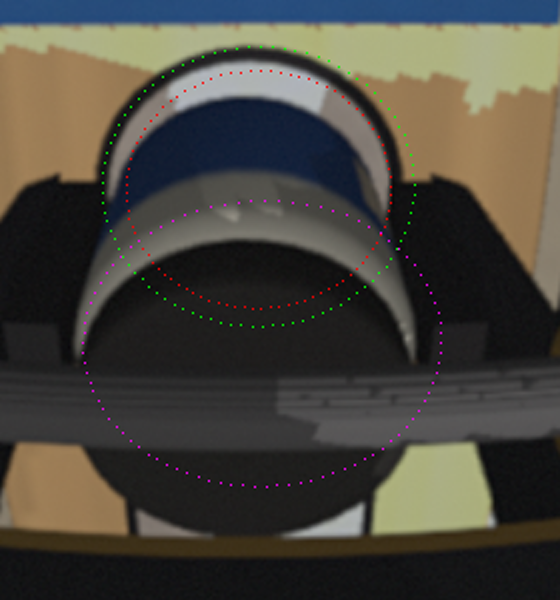

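Emit:
{"name": "jog_arm", "arguments": {
  "commands": [
    [0, 0, -4, 0, 0, 0],
    [0, 0, -5, 0, 0, 0],
    [2, -0.5, -5, 0, 0, 0],
    [4.5, -0.5, -5, 0, 0, 0],
    [4.5, -0.5, -5, 0, 0, 0],
    [4.5, -0.5, -2.5, 0, 0, 0],
    [4.5, -0.5, -0.5, 0, 0, 0],
    [4.5, -0.5, -0.5, 0, 0, 0]
  ]
}}

```text
time_s: 6.75
position: [0.4513, 0.2668, 0.0197]
orientation: [-1.902, -2.5, 0.001]
wrist_force: [-2.5, -0.6, 7.7]
opening: 0.0507
```

Emit:
{"name": "jog_arm", "arguments": {
  "commands": [
    [0, 0, 0, 0, 0, 0],
    [0, 0, 0, 0, 0, 0],
    [0, 0, 0, 0, 0, 0],
    [0, 0, 0, 0, 0, 0],
    [0, 0, 0, 0, 0, 0],
    [0, 0, 0, 0, 0, 0],
    [0, 0, 0, 0, 0, 0],
    [0, 0, 0, 0, 0, 0]
  ],
  "jaw": 88
}}

```text
time_s: 7.55
position: [0.4513, 0.2668, 0.0192]
orientation: [1.902, 2.5, 0.0]
wrist_force: [-0.5, -0.0, 0.1]
opening: 0.0881
```

Emit:
{"name": "jog_arm", "arguments": {
  "commands": [
    [0, 0, -10, 0, 0, 0],
    [0, 0, -40, 0, 0, 0],
    [0, 0, -80, 0, 0, 0],
    [0, 0, -120, 0, 0, 0],
    [0, 0, -160, 0, 0, 0],
    [0, 0, -200, 0, 0, 0],
    [0, 0, -220, 0, 0, 0],
    [0, 0, -220, 0, 0, 0]
  ]
}}

```text
time_s: 8.35
position: [0.4533, 0.2675, 0.2438]
orientation: [1.899, 2.497, 0.01]
wrist_force: [-0.8, 0.2, 0.5]
opening: 0.0881
```

```bash
python3 - <<'E'
from h import *
st();ci=arm.camera_info('wrist');im=save('wrist','w3.png')
np.save('w3.npy',ci,allow_pickle=True)
cv2.imwrite('pics/w3m.png',cv2.resize(im[:,:,::-1],None,fx=1.42,fy=1.42,interpolation=cv2.INTER_CUBIC))
E
```

```text
t 8.35 pos [0.4533 0.2675 0.2438] ori [1.899 2.497 0.01 ] F [-0.8  0.2  0.5] op 0.0881 q [0.31 0.06 1.73 0.   1.34 0.04]
```

View pics/w3m.png

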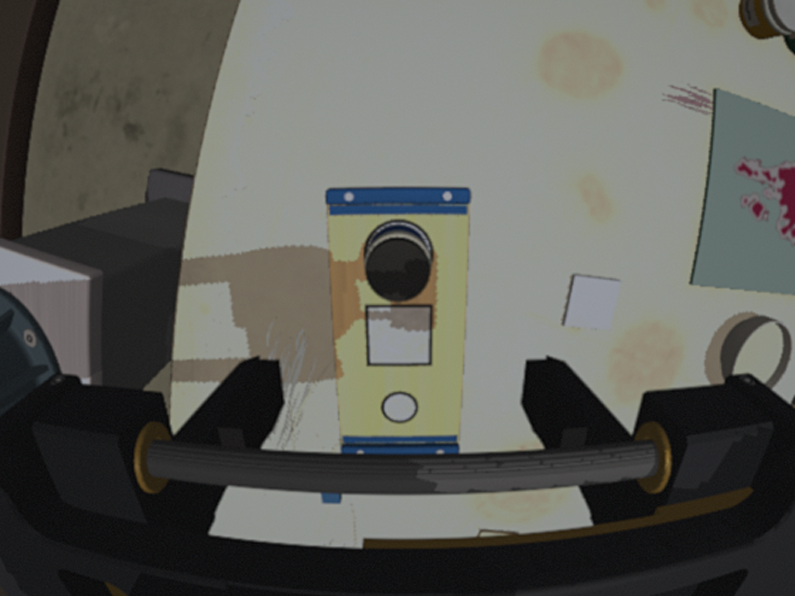

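```bash
python3 - <<'E'
from h import *
ci=np.load('w3.npy',allow_pickle=True).item()
W=lambda u,v,z: np.round(toworld(ci,(u+.5)/1.42-.5,(v+.5)/1.42-.5,z,True)[:2]*1000,1)
im=cv2.imread('pics/w3m.png')
def seg(u,v,z,tol):
    L=cv2.cvtColor(cv2.bilateralFilter(im,7,30,4),cv2.COLOR_BGR2LAB);m=np.zeros((L.shape[0]+2,L.shape[1]+2),'uint8')
    cv2.floodFill(L,m,(u,v),0,(tol*3,tol,tol),(tol*3,tol,tol),4|cv2.FLOODFILL_FIXED_RANGE|(255<<8)|cv2.FLOODFILL_MASK_ONLY)
    c=max(cv2.findContours(m[1:-1,1:-1],cv2.RETR_EXTERNAL,cv2.CHAIN_APPROX_NONE)[0],key=cv2.contourArea)
    Q=np.array([W(p[0][0],p[0][1],z) for p in c],'float32');print(cv2.minAreaRect(Q))
seg(592,300,.006,5);seg(592,300,.006,8)
print([W(*p,.006) for p in((574,275),(620,279),(614,328),(563,324))])
print('sq',[W(*p,.006) for p in((366,306),(432,306),(432,366),(368,366))],'small',W(400,407,.006))
lid=W(398,268,.070);print('lid',lid,'want 454.6 262.4')
go(.642,.268,.2,10)
go(.475,.19,.02,15.5,(.642,.268,.02,10))
E
```

```text
((640.097412109375, 266.5899658203125), (50.025943756103516, 50.47295379638672), 10.427318572998047)
((579.9697265625, 314.55267333984375), (592.5808715820312, 438.779052734375), 17.75131607055664)
[array([610.5, 286.8]), array([657.9, 296.5]), array([672.1, 249.6]), array([617.8, 239.9])]
sq [array([438.2, 209.4]), array([494. , 224.7]), array([511. , 168.6]), array([454. , 153.1])] small [494.2 118.2]
lid [452.  265.4] want 454.6 262.4
  shift [-49.8 183.1  41.9] turn [ 0.2 -0.   5.5] dist 194
  shift [ -47.8 -178.     0. ] turn [ 0.   0.  -5.5] dist 184
```

Emit:
{"name": "jog_arm", "arguments": {
  "commands": [
    [-12, 45, 0, 0, 0, 1.5],
    [-25, 90, 5, 0, 0, 3],
    [-37, 133, 25, 0, 0, 5.5],
    [-50, 160, 60, 0, 0, 5.5],
    [-50, 182, 95, 0, 0, 5.5],
    [-50, 182, 130, 0, 0, 5.5],
    [-50, 182, 144, 0, 0, 5.5],
    [-50, 182, 144, 0, 0, 5.5]
  ]
}}

```text
time_s: 9.2
position: [0.6368, 0.2664, 0.0906]
orientation: [-2.016, -2.403, 0.01]
wrist_force: [-0.5, -0.4, 0.1]
opening: 0.0879
```

```bash
python3 - <<'E'
from h import *
st();ci=arm.camera_info('wrist');im=save('wrist','w4.png')
im=cv2.imread('pics/w4.png');im=cv2.bilateralFilter(im,5,30,3);np.save('w4.npy',ci,allow_pickle=True)
u,v=proj(ci,[[.641,.267,.006]],True)[0].round().astype(int);print(u,v)
for tol in(3,4,5,6):
    L=cv2.cvtColor(im,cv2.COLOR_BGR2LAB);m=np.zeros((422,562),'uint8')
    cv2.floodFill(L,m,(int(u),int(v)),0,(tol*3,tol,tol),(tol*3,tol,tol),4|cv2.FLOODFILL_FIXED_RANGE|(255<<8)|cv2.FLOODFILL_MASK_ONLY)
    c=max(cv2.findContours(m[1:-1,1:-1],cv2.RETR_EXTERNAL,cv2.CHAIN_APPROX_NONE)[0],key=cv2.contourArea)
    Q=np.array([toworld(ci,*p[0],.006,True)[:2]*1000 for p in c],'float32');print(cv2.minAreaRect(Q))
go(.641,.267,.003,10)
E
```

```text
t 9.2 pos [0.6368 0.2664 0.0906] ori [-2.016 -2.403  0.01 ] F [-0.5 -0.4  0.1] op 0.0879 q [ 0.22  0.58  1.38 -0.    1.18  0.05]
290 216
((640.58935546875, 261.0297546386719), (49.45648956298828, 36.21394729614258), 10.10592269897461)
((640.7307739257812, 261.0519714355469), (50.046043395996094, 36.219818115234375), 10.105903625488281)
((640.71630859375, 260.64593505859375), (50.39317321777344, 37.06264877319336), 10.054457664489746)
((640.7011108398438, 260.6187744140625), (50.99639892578125, 37.072418212890625), 10.0982666015625)
  shift [-0.4  2.8 90.6] turn [-0.2  0.  -0. ] dist 91
```

Emit:
{"name": "jog_arm", "arguments": {
  "commands": [
    [0.5, 3.5, 30, 0, 0, 0],
    [0.5, 3.5, 55, 0, 0, 0],
    [0.5, 3.5, 72, 0, 0, 0],
    [0.5, 3.5, 82, 0, 0, 0],
    [0.5, 3.5, 86, 0, 0, 0],
    [0.5, 3.5, 87.5, 0, 0, 0],
    [0.5, 3.5, 87.5, 0, 0, 0],
    [0.5, 3.5, 87.5, 0, 0, 0]
  ]
}}

```text
time_s: 10.05
position: [0.6442, 0.2685, 0.0089]
orientation: [2.019, 2.406, 0.002]
wrist_force: [0.2, -0.4, 0.2]
opening: 0.0878
```

Emit:
{"name": "jog_arm", "arguments": {
  "commands": [
    [0, 0, 0, 0, 0, 0],
    [0, 0, 0, 0, 0, 0],
    [0, 0, 0, 0, 0, 0],
    [0, 0, 0, 0, 0, 0],
    [0, 0, 0, 0, 0, 0],
    [0, 0, 0, 0, 0, 0],
    [0, 0, 0, 0, 0, 0],
    [0, 0, 0, 0, 0, 0]
  ],
  "jaw": 35
}}

```text
time_s: 10.85
position: [0.6434, 0.2683, 0.0077]
orientation: [-2.02, -2.406, 0.0]
wrist_force: [-0.7, 0.1, 0.4]
opening: 0.035
```

```bash
python3 - <<'E'
from h import *
s=st();p=s['position']
go(p[0],p[1],.12,10)
go(.4748,.19,.03,15.5,(*p[:2],.12,10))
E
```

```text
t 10.85 pos [0.6434 0.2683 0.0077] ori [-2.02  -2.406  0.   ] F [-0.7  0.1  0.4] op 0.035 q [ 0.23  0.7   1.39 -0.    1.05  0.05]
  shift [  -0.    -0.  -112.3] turn [-0.  0. -0.] dist 112
  shift [ -47.8 -179.6   90. ] turn [ 0.   0.  -5.5] dist 207
```

Emit:
{"name": "jog_arm", "arguments": {
  "commands": [
    [0, -2, -3, 0, 0, 0],
    [0, -2, -3, 0, 0, 0],
    [0, -2, -3, 0, 0, 0],
    [0, -2, -3, 0, 0, 0],
    [0, -2, -3, 0, 0, 0],
    [0, -2, -3, 0, 0, 0],
    [0, -2, -3, 0, 0, 0],
    [0, -2, -3, 0, 0, 0]
  ],
  "jaw": 88
}}

```text
time_s: 11.65
position: [0.6414, 0.2679, 0.0107]
orientation: [-2.02, -2.406, 0.0]
wrist_force: [-0.6, 0.0, 0.8]
opening: 0.088
```

Emit:
{"name": "jog_arm", "arguments": {
  "commands": [
    [0, 0, 3, 0, 0, 0],
    [0, 0, 5, 0, 0, 0],
    [0, 0, 7, 0, 0, 0],
    [0, 0, 8, 0, 0, 0],
    [0, 0, 8, 0, 0, 0],
    [0, 0, 8, 0, 0, 0],
    [0, 0, 8, 0, 0, 0],
    [0, 0, 8, 0, 0, 0]
  ]
}}

```text
time_s: 12.45
position: [0.6415, 0.268, 0.0029]
orientation: [2.02, 2.406, 0.0]
wrist_force: [0.8, -0.6, 0.5]
opening: 0.0881
```

```bash
python3 -c "
from h import *
st();go(.641,.267,.003,10)"
```

```text
t 12.45 pos [0.6415 0.268  0.0029] ori [2.02  2.406 0.   ] F [ 0.8 -0.6  0.5] op 0.0881 q [ 0.23  0.7   1.39 -0.    1.04  0.05]
  shift [-0.9 -0.7 -0.1] turn [ 0. -0. -0.] dist 1
```

Close, then lift.

Emit:
{"name": "jog_arm", "arguments": {
  "commands": [
    [0, 0, 0, 0, 0, 0],
    [0, 0, 0, 0, 0, 0],
    [0, 0, 0, 0, 0, 0],
    [0, 0, 0, 0, 0, 0],
    [0, 0, 0, 0, 0, 0],
    [0, 0, 0, 0, 0, 0],
    [0, 0, 0, 0, 0, 0],
    [0, 0, 0, 0, 0, 0]
  ],
  "jaw": 35
}}

```text
time_s: 13.25
position: [0.6414, 0.2679, 0.0027]
orientation: [-2.02, -2.406, 0.0]
wrist_force: [0.5, 0.2, -0.1]
opening: 0.0492
```

Emit:
{"name": "jog_arm", "arguments": {
  "commands": [
    [0, 0, -10, 0, 0, 0],
    [0, 0, -30, 0, 0, 0],
    [0, 0, -60, 0, 0, 0],
    [0, 0, -90, 0, 0, 0],
    [0, 0, -117, 0, 0, 0],
    [0, 0, -117, 0, 0, 0],
    [0, 0, -117, 0, 0, 0],
    [0, 0, -117, 0, 0, 0]
  ]
}}

```text
time_s: 14.05
position: [0.6405, 0.2677, 0.1186]
orientation: [-2.019, -2.405, 0.003]
wrist_force: [0.5, -0.3, -1.7]
opening: 0.0489
```

```bash
python3 -c "
from h import *
st();go(.4748,.19,.03,15.5)"
```

```text
t 14.05 pos [0.6405 0.2677 0.1186] ori [-2.019 -2.405  0.003] F [ 0.5 -0.3 -1.7] op 0.0489 q [ 0.23  0.55  1.37 -0.    1.22  0.05]
  shift [ -47.8 -176.5   89. ] turn [-0.1  0.  -5.5] dist 203
```

Emit:
{"name": "jog_arm", "arguments": {
  "commands": [
    [-10, -38, 0, 0, 0, -1],
    [-22, -80, 0, 0, 0, -2],
    [-34, -122, 0, 0, 0, -4],
    [-45, -160, 0, 0, 0, -5.5],
    [-47.8, -176.5, 20, 0, 0, -5.5],
    [-47.8, -176.5, 60, 0, 0, -5.5],
    [-47.8, -176.5, 80, 0, 0, -5.5],
    [-47.8, -176.5, 80, 0, 0, -5.5]
  ]
}}

```text
time_s: 14.85
position: [0.4719, 0.1895, 0.0357]
orientation: [-1.898, -2.495, 0.01]
wrist_force: [0.5, 0.6, -0.7]
opening: 0.049
```

Emit:
{"name": "jog_arm", "arguments": {
  "commands": [
    [0, 0, 0, 0, 0, 0],
    [0, 0, 0, 0, 0, 0],
    [0, 0, 0, 0, 0, 0],
    [0, 0, 0, 0, 0, 0],
    [0, 0, 0, 0, 0, 0],
    [0, 0, 0, 0, 0, 0],
    [0, 0, 0, 0, 0, 0],
    [0, 0, 0, 0, 0, 0]
  ]
}}

```text
time_s: 15.65
position: [0.4759, 0.1903, 0.0397]
orientation: [-1.902, -2.501, 0.0]
wrist_force: [0.2, -1.0, -0.3]
opening: 0.0493
```

```bash
python3 - <<'E'
from h import *
st();go(.4748,.19,.0095,15.5)
ci=arm.camera_info('wrist');im=save('wrist','w5.png')
np.save('w5.npy',ci,allow_pickle=True)
b=cv2.resize(im[:,:,::-1],None,fx=1.42,fy=1.42,interpolation=cv2.INTER_CUBIC)
cv2.imwrite('pics/w5m.png',b)
E
```

```text
t 15.65 pos [0.4759 0.1903 0.0397] ori [-1.902 -2.501  0.   ] F [ 0.2 -1.  -0.3] op 0.0493 q [ 0.15  0.32  1.89 -0.    0.93 -0.12]
  shift [ 0.  -1.1 30.2] turn [-0.  0. -0.] dist 30
```

View pics/w5m.png

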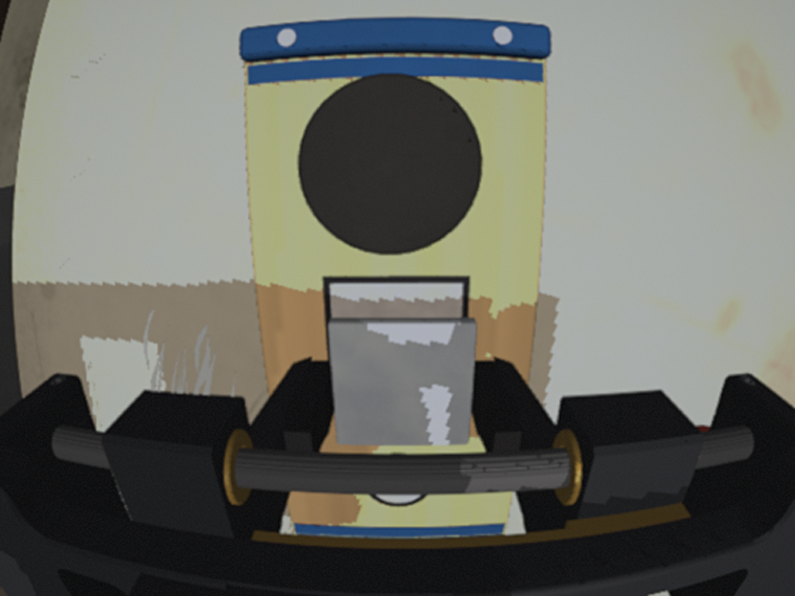

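```bash
python3 - <<'E'
from h import *
ci=np.load('w5.npy',allow_pickle=True).item()
W=lambda u,v,z: np.round(toworld(ci,(u+.5)/1.42-.5,(v+.5)/1.42-.5,z,True)[:2]*1000,1)
yv=np.array([-.267,.9636]);xv=np.array([.9636,.267])
L=[W(*p,.070) for p in((298,163),(482,163),(390,72),(390,254))];print('lid',L,np.mean(L,0))
B=lambda w:np.round([w@xv,w@yv],1)
print('lid board',B(np.mean(L,0)),'batten ends', [B(W(*p,.006)) for p in((250,82),(543,82))])
print('tile far corners',B(W(328,321,.043)),B(W(475,319,.043)))
print('square far corners',B(W(324,278,.006)),B(W(469,278,.006)))
print('predicted sq c',B(np.array([474.8,190])),'bigc',B(np.array([454.7,262.4])))
E
```

```text
lid [array([430.2, 257.4]), array([474.3, 269.4]), array([446.4, 285. ]), array([458.5, 240.8])] [452.35 263.15]
lid board [506.1 132.8] batten ends [array([449.7, 166. ]), array([564. , 165.6])]
tile far corners [484.6  81.2] [533.2  81.9]
square far corners [477.5  85.8] [536.2  85.7]
predicted sq c [508.2  56.3] bigc [508.2 131.4]
```

Emit:
{"name": "jog_arm", "arguments": {
  "commands": [
    [-0.5, -1.5, 10, 0, 0, 0],
    [-0.5, -1.5, 18, 0, 0, 0],
    [-0.5, -1.5, 24, 0, 0, 0],
    [-0.5, -1.5, 28, 0, 0, 0],
    [-0.5, -1.5, 30, 0, 0, 0],
    [-0.5, -1.5, 30.5, 0, 0, 0],
    [-0.5, -1.5, 30.5, 0, 0, 0],
    [-0.5, -1.5, 30.5, 0, 0, 0]
  ]
}}

```text
time_s: 16.5
position: [0.4748, 0.1894, 0.0095]
orientation: [1.902, 2.5, 0.001]
wrist_force: [-0.2, -0.2, -0.5]
opening: 0.0492
```

Emit:
{"name": "jog_arm", "arguments": {
  "commands": [
    [0, 0, 0, 0, 0, 0],
    [0, 0, 0, 0, 0, 0],
    [0, 0, 0, 0, 0, 0],
    [0, 0, 0, 0, 0, 0],
    [0, 0, 0, 0, 0, 0],
    [0, 0, 0, 0, 0, 0],
    [0, 0, 0, 0, 0, 0],
    [0, 0, 0, 0, 0, 0]
  ]
}}

```text
time_s: 17.3
position: [0.4745, 0.1894, 0.0092]
orientation: [-1.902, -2.5, 0.0]
wrist_force: [-0.4, -0.4, -0.8]
opening: 0.0491
```

Emit:
{"name": "jog_arm", "arguments": {
  "commands": [
    [0, 0, 0, 0, 0, 0],
    [0, 0, 0, 0, 0, 0],
    [0, 0, 0, 0, 0, 0],
    [0, 0, 0, 0, 0, 0],
    [0, 0, 0, 0, 0, 0],
    [0, 0, -8, 0, 0, 0],
    [0, 0, -25, 0, 0, 0],
    [0, 0, -50, 0, 0, 0]
  ],
  "jaw": 88
}}

```text
time_s: 18.1
position: [0.4735, 0.1891, 0.0591]
orientation: [-1.901, -2.499, 0.003]
wrist_force: [0.1, -0.2, -0.4]
opening: 0.0882
```

Emit:
{"name": "jog_arm", "arguments": {
  "commands": [
    [0, 0, -45, 0, 0, 0],
    [0, 0, -90, 0, 0, 0],
    [-30, 2, -125, 0, 0, 0],
    [-75, 5, -140, 0, 0, 0],
    [-120, 8, -140, 0, 0, 0],
    [-165, 11, -140, 0, 0, 0],
    [-210, 14, -140, 0, 0, 0],
    [-255, 17, -140, 0, 0, 0]
  ]
}}

```text
time_s: 18.9
position: [0.5594, -0.0536, 0.2001]
orientation: [1.901, 2.5, 0.001]
wrist_force: [0.3, -0.1, 0.3]
opening: 0.0879
```

Emit:
{"name": "jog_arm", "arguments": {
  "commands": [
    [-45, 3, 0, 0, 0, 0],
    [-90, 6, 0, 0, 0, 0],
    [-135, 9, 0, 0, 0, 0],
    [-180, 12, 0, 0, 0, 0],
    [-215, 14, 0, 0, 0, 0],
    [-227, 15, 0, 0, 0, 0],
    [-227, 15, 0, 0, 0, 0],
    [-227, 15, 0, 0, 0, 0]
  ]
}}

```text
time_s: 19.7
position: [0.6337, -0.2653, 0.1991]
orientation: [-1.901, -2.5, -0.001]
wrist_force: [-0.2, 1.0, -0.5]
opening: 0.0877
```

```bash
python3 - <<'E'
from h import *
st();ci=arm.camera_info('wrist');im=save('wrist','w6.png')
np.save('w6.npy',ci,allow_pickle=True)
cv2.imwrite('pics/w6m.png',cv2.resize(im[:,:,::-1],None,fx=1.42,fy=1.42,interpolation=cv2.INTER_CUBIC))
print(proj(ci,[[.634,-.267,.064],[.634,-.267,0]],True)*1.42)
E
```

```text
t 19.7 pos [ 0.6337 -0.2653  0.1991] ori [-1.901e+00 -2.500e+00 -1.000e-03] F [-0.2  1.  -0.5] op 0.0877 q [-0.57  0.46  1.33  0.    1.35 -0.84]
[[401.96415292 282.99632501]
 [401.98836348 259.99452938]]
```

View pics/w6m.png

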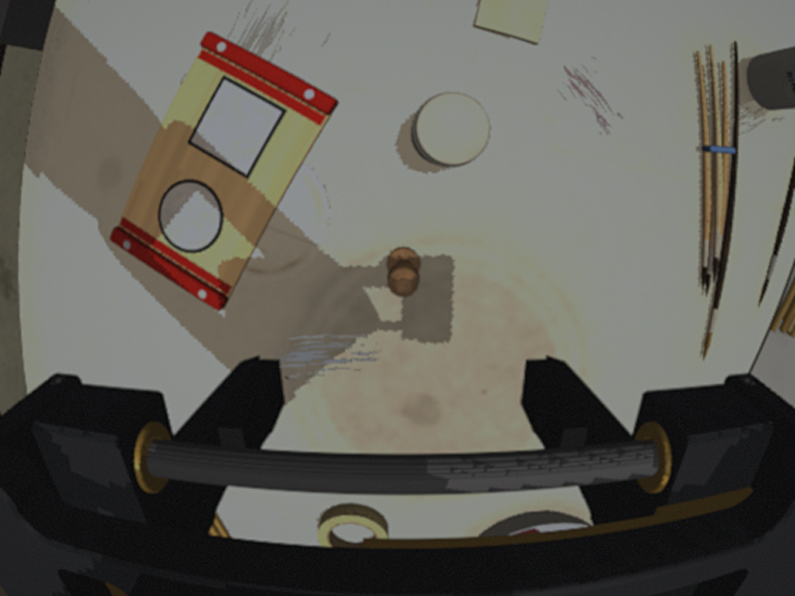

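```bash
python3 - <<'E'
from h import *
ci=np.load('w6.npy',allow_pickle=True).item()
W=lambda u,v,z: np.round(toworld(ci,(u+.5)/1.42-.5,(v+.5)/1.42-.5,z,True)[:2]*1000,1)
print('knob',W(404,279,.052),W(387,279,.052),W(421,279,.052),'foot top edge',W(404,246,.013),W(387,262,.006),W(420,262,.006))
c=W(191,216,.006);s=W(238,127.5,.006);print('red circ',c,'sq',s,np.linalg.norm(c-s),np.degrees(np.arctan2(-(s-c)[0],(s-c)[1])))
print('sq corners',[W(*p,.006) for p in((223,78),(283,112),(250,177),(190,142))])
st()
E
```

```text
knob [ 635.3 -267.2] [ 624.5 -270.2] [ 646.1 -264.2] foot top edge [ 631.6 -253.5] [ 623. -270.] [ 646.9 -263.4]
red circ [ 463.  -273.5] sq [ 487.6 -198.3] 79.12142566966295 -18.11435228347596
sq corners [array([ 465.5, -163.1]), array([ 519.4, -180. ]), array([ 506., -233.]), array([ 450.2, -216.4])]
t 19.75 pos [ 0.6338 -0.2648  0.1992] ori [-1.900e+00 -2.501e+00 -1.000e-03] F [-0.3  0.2  0.1] op 0.0882 q [-0.57  0.46  1.33  0.    1.35 -0.84]
```

Emit:
{"name": "jog_arm", "arguments": {
  "commands": [
    [-2, 1, 45, 0, 0, 0],
    [-2, 1, 90, 0, 0, 0],
    [-2, 1, 125, 0, 0, 0],
    [-2, 1, 150, 0, 0, 0],
    [-2, 1, 168, 0, 0, 0],
    [-2, 1, 176, 0, 0, 0],
    [-2, 1, 178, 0, 0, 0],
    [-2, 1, 178, 0, 0, 0]
  ]
}}

```text
time_s: 20.55
position: [0.6364, -0.2684, 0.0225]
orientation: [1.9, 2.499, 0.0]
wrist_force: [0.1, -0.0, -0.6]
opening: 0.088
```

Emit:
{"name": "jog_arm", "arguments": {
  "commands": [
    [0, 0, 0, 0, 0, 0],
    [0, 0, 0, 0, 0, 0],
    [0, 0, 0, 0, 0, 0],
    [0, 0, 0, 0, 0, 0],
    [0, 0, 0, 0, 0, 0],
    [0, 0, 0, 0, 0, 0],
    [0, 0, 0, 0, 0, 0],
    [0, 0, 0, 0, 0, 0]
  ],
  "jaw": 8
}}

```text
time_s: 21.35
position: [0.6356, -0.2682, 0.0212]
orientation: [-1.902, -2.5, 0.0]
wrist_force: [-0.6, 0.6, -0.2]
opening: 0.0261
```

Emit:
{"name": "jog_arm", "arguments": {
  "commands": [
    [0, 0, 0, 0, 0, 0],
    [0, 0, 0, 0, 0, 0],
    [0, 0, -5, 0, 0, 0],
    [0, 0, -30, 0, 0, 0],
    [0, 0, -70, 0, 0, 0],
    [0, 0, -115, 0, 0, 0],
    [0, 0, -130, 0, 0, 0],
    [0, 0, -130, 0, 0, 0]
  ]
}}

```text
time_s: 22.15
position: [0.6375, -0.2694, 0.1552]
orientation: [1.898, 2.495, 0.001]
wrist_force: [-0.8, -0.9, -0.4]
opening: 0.0177
```

```bash
python3 - <<'E'
from h import *
st();go(.4946,.1174,.15,15.5)
E
```

```text
t 22.15 pos [ 0.6375 -0.2694  0.1552] ori [1.898e+00 2.495e+00 1.000e-03] F [-0.8 -0.9 -0.4] op 0.0177 q [-0.57  0.5   1.36 -0.    1.27 -0.84]
  shift [410.9 -34.4   2.9] turn [ 0.3  0.3 -0. ] dist 412
```

Emit:
{"name": "jog_arm", "arguments": {
  "commands": [
    [40, -3, 0, 0, 0, 0],
    [85, -7, 0, 0, 0, 0],
    [130, -11, 0, 0, 0, 0],
    [175, -15, 0, 0, 0, 0],
    [220, -18, 0, 0, 0, 0],
    [265, -22, 0, 0, 0, 0],
    [310, -26, 0, 0, 0, 0],
    [350, -29, 0, 0, 0, 0]
  ]
}}

```text
time_s: 22.95
position: [0.5114, 0.0633, 0.1487]
orientation: [-1.9, -2.498, 0.003]
wrist_force: [0.8, 0.3, 0.3]
opening: 0.0172
```

Emit:
{"name": "jog_arm", "arguments": {
  "commands": [
    [40, -3.5, 0, 0, 0, 0],
    [58, -5, 0, 0, 0, 0],
    [60, -5.5, 20, 0, 0, 0],
    [60, -5.5, 55, 0, 0, 0],
    [60, -5.5, 80, 0, 0, 0],
    [60, -5.5, 90, 0, 0, 0],
    [60, -5.5, 90, 0, 0, 0],
    [60, -5.5, 90, 0, 0, 0]
  ]
}}

```text
time_s: 23.75
position: [0.493, 0.1176, 0.0613]
orientation: [-1.902, -2.5, 0.0]
wrist_force: [0.8, -0.7, 0.8]
opening: 0.0171
```

```bash
python3 - <<'E'
from h import *
st();ci=arm.camera_info('wrist');im=save('wrist','w7.png')
np.save('w7.npy',ci,allow_pickle=True)
cv2.imwrite('pics/w7m.png',cv2.resize(im[:,:,::-1],None,fx=1.42,fy=1.42,interpolation=cv2.INTER_CUBIC))
go(.4942,.1174,.0285,15.5)
E
```

```text
t 23.75 pos [0.493  0.1176 0.0613] ori [-1.902 -2.5    0.   ] F [ 0.8 -0.7  0.8] op 0.0171 q [-0.    0.27  1.9  -0.    0.97 -0.27]
  shift [-0.3  0.5 33.5] turn [ 0.1  0.  -0. ] dist 33
```

View pics/w7m.png

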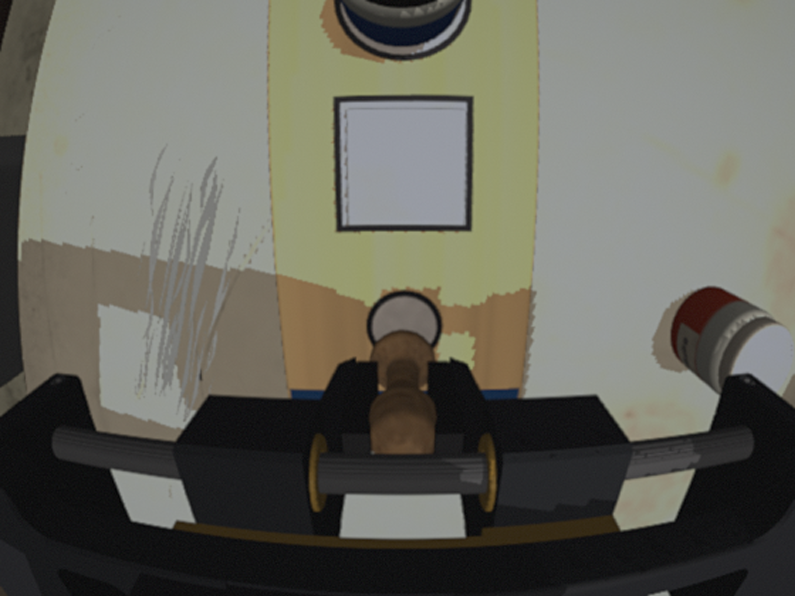

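```bash
python3 - <<'E'
from h import *
ci=np.load('w7.npy',allow_pickle=True).item();im=cv2.imread('pics/w7.png')
W=lambda u,v,z: toworld(ci,(u+.5)/1.42-.5,(v+.5)/1.42-.5,z,True)[:2]*1000
yv=np.array([-.267,.9636]);xv=np.array([.9636,.267])
B=lambda w:np.round([w@xv,w@yv],1)
print('circ far',B(W(404,291,.006)),'L/R',B(W(367,325,.006)),B(W(442,325,.006)))
print('foot far',B(W(403,330,.053)),'L/R',B(W(370,355,.053)),B(W(436,355,.053)),'tcp',B(np.array([493.4,117.5])))
print('sq',[B(W(*p,.006)) for p in((335,97),(473,97),(471,231),(338,231))])
b=cv2.resize(im[55:175,220:350],None,fx=5,fy=5,interpolation=cv2.INTER_CUBIC);b=(255*(b/255.)**.7).astype('uint8')
cv2.imwrite('pics/w7c.png',b)
E
```

```text
circ far [507.   -0.9] L/R [489.8 -17.4] [524.8 -17.5]
foot far [506.5  -1.1] L/R [494.5 -11. ] [518.6 -11. ] tcp [506.8 -18.5]
sq [array([477.6,  85.7]), array([536.5,  85.7]), array([536.6,  26.8]), array([477.9,  26.8])]
```

View pics/w7c.png

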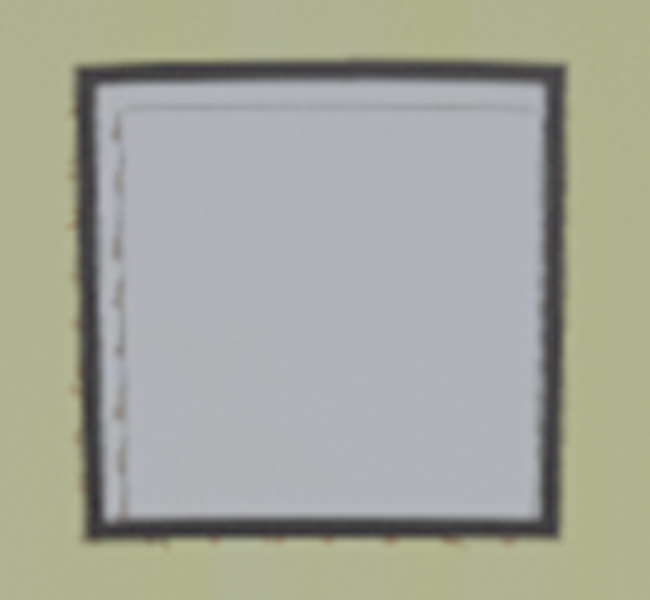

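Emit:
{"name": "jog_arm", "arguments": {
  "commands": [
    [0.5, 0.5, 10, 0, 0, 0],
    [0.5, 0.5, 20, 0, 0, 0],
    [0.5, 0.5, 27, 0, 0, 0],
    [0.5, 0.5, 31, 0, 0, 0],
    [0.5, 0.5, 33, 0, 0, 0],
    [0.5, 0.5, 33.5, 0, 0, 0],
    [0.5, 0.5, 33.5, 0, 0, 0],
    [0.5, 0.5, 33.5, 0, 0, 0]
  ]
}}

```text
time_s: 24.6
position: [0.4935, 0.1183, 0.028]
orientation: [1.902, 2.5, 0.0]
wrist_force: [0.1, 1.2, 0.5]
opening: 0.0172
```

Emit:
{"name": "jog_arm", "arguments": {
  "commands": [
    [0, 0, 0, 0, 0, 0],
    [0, 0, 0, 0, 0, 0],
    [0, 0, 0, 0, 0, 0],
    [0, 0, 0, 0, 0, 0],
    [0, 0, 0, 0, 0, 0],
    [0, 0, 0, 0, 0, 0],
    [0, 0, 0, 0, 0, 0],
    [0, 0, 0, 0, 0, 0]
  ]
}}

```text
time_s: 25.4
position: [0.4932, 0.1183, 0.0277]
orientation: [1.902, 2.5, 0.0]
wrist_force: [0.2, 0.2, -0.6]
opening: 0.0172
```

Emit:
{"name": "jog_arm", "arguments": {
  "commands": [
    [0, 0, 0.5, 0, 0, 0],
    [0, 0, 0.5, 0, 0, 0],
    [0, 0, 1, 0, 0, 0],
    [0, 0, 1, 0, 0, 0],
    [0, 0, 1, 0, 0, 0],
    [0, 0, 1, 0, 0, 0],
    [0, 0, 1, 0, 0, 0],
    [0, 0, 1, 0, 0, 0]
  ]
}}

```text
time_s: 26.2
position: [0.4934, 0.1183, 0.027]
orientation: [1.902, 2.5, 0.0]
wrist_force: [-1.8, -0.8, 4.9]
opening: 0.0176
```

Emit:
{"name": "jog_arm", "arguments": {
  "commands": [
    [0, 0, 0, 0, 0, 0],
    [0, 0, 0, 0, 0, 0],
    [0, 0, 0, 0, 0, 0],
    [0, 0, 0, 0, 0, 0],
    [0, 0, 0, 0, 0, 0],
    [0, 0, 0, 0, 0, 0],
    [0, 0, 0, 0, 0, 0],
    [0, 0, 0, 0, 0, 0]
  ],
  "jaw": 88
}}

```text
time_s: 27.0
position: [0.4932, 0.1183, 0.0267]
orientation: [1.902, 2.5, -0.0]
wrist_force: [0.5, -0.0, -0.1]
opening: 0.0792
```

Emit:
{"name": "jog_arm", "arguments": {
  "commands": [
    [0, 0, 0, 0, 0, 0],
    [0, 0, -5, 0, 0, 0],
    [0, 0, -20, 0, 0, 0],
    [0, 0, -50, 0, 0, 0],
    [0, 0, -90, 0, 0, 0],
    [0, 0, -135, 0, 0, 0],
    [0, 0, -170, 0, 0, 0],
    [0, 0, -180, 0, 0, 0]
  ]
}}

```text
time_s: 27.8
position: [0.4956, 0.1184, 0.2117]
orientation: [1.898, 2.496, 0.008]
wrist_force: [-0.1, -0.0, -0.4]
opening: 0.0878
```

```bash
python3 - <<'E'
from h import *
st();im=save('wrist','w8.png')
cv2.imwrite('pics/w8m.png',cv2.resize(im[:,:,::-1],None,fx=1.42,fy=1.42,interpolation=cv2.INTER_CUBIC))
go(.655,.1575,.2,75)
E
```

```text
t 27.8 pos [0.4956 0.1184 0.2117] ori [1.898 2.496 0.008] F [-0.1 -0.  -0.4] op 0.0878 q [ 0.    0.05  1.8   0.    1.28 -0.27]
  shift [ -4.9 164.2  12.2] turn [  0.3   0.3 -59.5] dist 165
```

View pics/w8m.png

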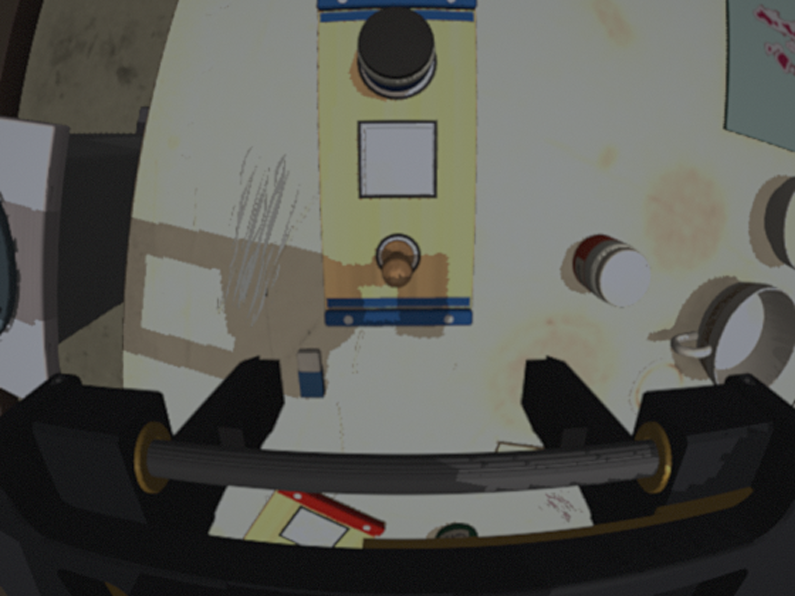

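Emit:
{"name": "jog_arm", "arguments": {
  "commands": [
    [-1, 30, 0, 0, 0, -8],
    [-2, 65, 5, 0, 0, -16],
    [-3, 100, 15, 0, 0, -24],
    [-4, 135, 30, 0, 0, -32],
    [-5, 160, 50, 0, 0, -40],
    [-5, 164, 70, 0, 0, -48],
    [-5, 164, 90, 0, 0, -56],
    [-5, 164, 90, 0, 0, -59.5]
  ]
}}

```text
time_s: 28.65
position: [0.6489, 0.157, 0.1099]
orientation: [-0.402, -3.106, 0.003]
wrist_force: [0.1, 0.5, -0.3]
opening: 0.088
```

Emit:
{"name": "jog_arm", "arguments": {
  "commands": [
    [0, 0, 0, 0, 0, 0],
    [0, 0, 0, 0, 0, 0],
    [0, 0, 0, 0, 0, 0],
    [0, 0, 0, 0, 0, 0],
    [0, 0, 0, 0, 0, 0],
    [0, 0, 0, 0, 0, 0],
    [0, 0, 0, 0, 0, 0],
    [0, 0, 0, 0, 0, 0]
  ]
}}

```text
time_s: 29.45
position: [0.6527, 0.1573, 0.1168]
orientation: [0.411, 3.114, 0.0]
wrist_force: [-1.0, -0.4, -0.2]
opening: 0.0879
```

```bash
python3 - <<'E'
from h import *
s=st();ci=arm.camera_info('wrist');im=save('wrist','w9.png')[:,:,::-1]
go(.6548,.1575,.010,75)
g=cv2.cvtColor(im,cv2.COLOR_BGR2GRAY)
print(proj(ci,[[.6548,.1575,.058]],True))
for c in (cv2.HoughCircles(cv2.GaussianBlur(g,(5,5),1),cv2.HOUGH_GRADIENT,1,20,param1=60,param2=18,minRadius=25,maxRadius=60)[0][:6]):
    w=toworld(ci,c[0],c[1],.058,True); e=toworld(ci,c[0]+c[2],c[1],.058,True); print(np.round(c,1),np.round(w[:2]*1000,1),'r',np.round(np.linalg.norm(e-w)*1000,1))
E
```

```text
t 29.45 pos [0.6527 0.1573 0.1168] ori [0.411 3.114 0.   ] F [-1.  -0.4 -0.2] op 0.0879 q [ 0.06  0.51  1.44  0.    1.2  -1.25]
  shift [ -2.    0.8 106.8] turn [ 0.  0. -0.] dist 107
[[285.30453349 231.35706235]]
[178.5  64.5  49.4] [529.3 121.2] r 32.2
[196.5  45.5  58.3] [521.3 135.7] r 36.9
[287.5 233.5  33. ] [656.7 158.5] r 22.4
[87.5 77.5 56.1] [511.4  53.9] r 45.4
[286.5 211.5  31. ] [641.4 161.9] r 20.5
[116.5  68.5  57.2] [515.   78.2] r 42.2
```

Emit:
{"name": "jog_arm", "arguments": {
  "commands": [
    [-3, 1.5, 35, 0, 0, 0],
    [-3, 1.5, 65, 0, 0, 0],
    [-3, 1.5, 88, 0, 0, 0],
    [-3, 1.5, 100, 0, 0, 0],
    [-3, 1.5, 106, 0, 0, 0],
    [-3, 1.5, 106, 0, 0, 0],
    [-3, 1.5, 106, 0, 0, 0],
    [-3, 1.5, 106, 0, 0, 0]
  ]
}}

```text
time_s: 30.3
position: [0.657, 0.158, 0.0123]
orientation: [0.41, 3.112, 0.001]
wrist_force: [0.0, -0.0, -0.4]
opening: 0.0878
```

Emit:
{"name": "jog_arm", "arguments": {
  "commands": [
    [0, 0, 0, 0, 0, 0],
    [0, 0, 0, 0, 0, 0],
    [0, 0, 0, 0, 0, 0],
    [0, 0, 0, 0, 0, 0],
    [0, 0, 0, 0, 0, 0],
    [0, 0, 0, 0, 0, 0],
    [0, 0, 0, 0, 0, 0],
    [0, 0, 0, 0, 0, 0]
  ],
  "jaw": 32
}}

```text
time_s: 31.1
position: [0.6559, 0.158, 0.0107]
orientation: [-0.41, -3.115, -0.0]
wrist_force: [-0.6, 0.6, 0.3]
opening: 0.047
```

Emit:
{"name": "jog_arm", "arguments": {
  "commands": [
    [0, 0, -5, 0, 0, 0],
    [0, 0, -25, 0, 0, 0],
    [0, 0, -65, 0, 0, 0],
    [0, 0, -110, 0, 0, 0],
    [0, 0, -140, 0, 0, 0],
    [0, 0, -150, 0, 0, 0],
    [0, 0, -150, 0, 0, 0],
    [0, 0, -150, 0, 0, 0]
  ]
}}

```text
time_s: 31.9
position: [0.6548, 0.1578, 0.1587]
orientation: [-0.41, -3.112, 0.001]
wrist_force: [-0.0, 0.5, -1.4]
opening: 0.0471
```

```bash
python3 - <<'E'
from h import *
s=st();go(.4628,-.2730,.16,-17)
p=s['position']
print('midpoint'); go((p[0]+.4628)/2+.04,(p[1]-.273)/2,.16,29)
E
```

```text
t 31.9 pos [0.6548 0.1578 0.1587] ori [-4.100e-01 -3.112e+00  1.000e-03] F [-0.   0.5 -1.4] op 0.0471 q [ 0.06  0.47  1.4  -0.    1.27 -1.25]
  shift [  73.8 -465.8   -0.7] turn [-0.2 -0.1 92. ] dist 472
midpoint
  shift [  -1.7 -222.5   -1.1] turn [-0.1 -0.1 46. ] dist 223
```

Emit:
{"name": "jog_arm", "arguments": {
  "commands": [
    [0, -30, 0, 0, 0, 6],
    [0, -65, 0, 0, 0, 13],
    [0, -100, 0, 0, 0, 20],
    [0, -135, 0, 0, 0, 28],
    [0, -170, 0, 0, 0, 36],
    [-1, -200, 0, 0, 0, 42],
    [-2, -222, 0, 0, 0, 46],
    [-2, -222, 0, 0, 0, 46]
  ]
}}

```text
time_s: 32.7
position: [0.5984, -0.0594, 0.1579]
orientation: [-1.599, -2.699, 0.003]
wrist_force: [0.5, 0.4, -0.9]
opening: 0.0472
```

```bash
python3 -c "
from h import *
st();go(.4628,-.2730,.06,-17)"
```

```text
t 32.7 pos [ 0.5984 -0.0594  0.1579] ori [-1.599 -2.699  0.003] F [ 0.5  0.4 -0.9] op 0.0472 q [-0.3   0.32  1.6  -0.    1.22 -0.8 ]
  shift [-122.5 -221.2   98.4] turn [-0.3 -0.1 45.7] dist 271
```

Emit:
{"name": "jog_arm", "arguments": {
  "commands": [
    [-17, -32, 0, 0, 0, 7],
    [-36, -66, 0, 0, 0, 14],
    [-56, -100, 0, 0, 0, 21],
    [-75, -135, 0, 0, 0, 28],
    [-95, -170, 0, 0, 0, 36],
    [-112, -202, 10, 0, 0, 42],
    [-122.5, -221, 45, 0, 0, 45.7],
    [-122.5, -221, 85, 0, 0, 45.7]
  ]
}}

```text
time_s: 33.5
position: [0.4658, -0.2733, 0.0748]
orientation: [2.522, 1.87, 0.0]
wrist_force: [0.3, 0.4, -0.7]
opening: 0.0473
```

Emit:
{"name": "jog_arm", "arguments": {
  "commands": [
    [0, 0, 0, 0, 0, 0],
    [0, 0, 5, 0, 0, 0],
    [0, 0, 10, 0, 0, 0],
    [0, 0, 10, 0, 0, 0],
    [0, 0, 10, 0, 0, 0],
    [0, 0, 10, 0, 0, 0],
    [0, 0, 10, 0, 0, 0],
    [0, 0, 10, 0, 0, 0]
  ]
}}

```text
time_s: 34.3
position: [0.4666, -0.2714, 0.0661]
orientation: [2.52, 1.875, 0.0]
wrist_force: [0.5, -0.4, -1.3]
opening: 0.0473
```

```bash
python3 - <<'E'
from h import *
st();go(.4628,-.2730,.018,-17)
ci=arm.camera_info('wrist');im=save('wrist','w10.png')
np.save('w10.npy',ci,allow_pickle=True)
cv2.imwrite('pics/w10m.png',cv2.resize(im[:,:,::-1],None,fx=1.42,fy=1.42,interpolation=cv2.INTER_CUBIC))
E
```

```text
t 34.3 pos [ 0.4666 -0.2714  0.0661] ori [2.52  1.875 0.   ] F [ 0.5 -0.4 -1.3] op 0.0473 q [-0.75  0.33  1.82  0.    1.   -0.46]
  shift [-2.6 -3.2 48.1] turn [0.  0.  0.3] dist 48
```

View pics/w10m.png

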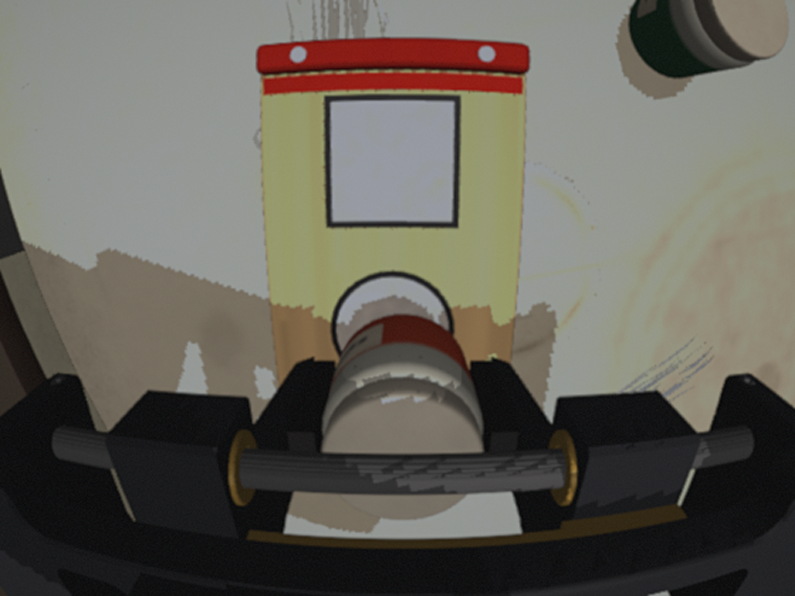

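```bash
python3 - <<'E'
from h import *
ci=np.load('w10.npy',allow_pickle=True).item()
W=lambda u,v,z: toworld(ci,(u+.5)/1.42-.5,(v+.5)/1.42-.5,z,True)[:2]*1000
a=np.radians(-17);xv=np.array([np.cos(a),np.sin(a)]);yv=np.array([-xv[1],xv[0]])
B=lambda w:np.round([w@xv,w@yv],1)
print('sq',[B(W(*p,.006)) for p in((325,97),(461,97),(459,227),(328,227))])
print('circ far',B(W(392,272,.006)),B(W(332,325,.006)),B(W(454,325,.006)))
print('jar far',B(W(404,316,.0554)),'tcp',B(np.array([466.6,-271.4])))
w=lambda b:b[0]*xv+b[1]*yv
sq=np.mean([W(*p,.006) for p in((325,97),(461,97),(459,227),(328,227))],0)
print('sq c',sq,'circ c',sq-80*yv)
E
```

```text
sq [array([491.5, -18.4]), array([550.9, -18.5]), array([551.1, -76.9]), array([492. , -77.1])]
circ far [521.  -98.1] [ 492.1 -124.3] [ 550.5 -124. ]
jar far [ 526.3 -101.5] tcp [ 525.6 -123.1]
sq c [ 484.6553719 -198.0728557] circ c [ 461.26563552 -274.57723618]
```

Emit:
{"name": "jog_arm", "arguments": {
  "commands": [
    [-3, -4.5, 15, 0, 0, 0],
    [-3, -4.5, 28, 0, 0, 0],
    [-3, -4.5, 38, 0, 0, 0],
    [-3, -4.5, 44, 0, 0, 0],
    [-3, -4.5, 47.5, 0, 0, 0],
    [-3, -4.5, 48.5, 0, 0, 0],
    [-3, -4.5, 49, 0, 0, 0],
    [-3, -4.5, 49, 0, 0, 0]
  ]
}}

```text
time_s: 35.15
position: [0.4615, -0.273, 0.017]
orientation: [2.52, 1.875, 0.0]
wrist_force: [-0.5, 0.9, -0.6]
opening: 0.0472
```

Emit:
{"name": "jog_arm", "arguments": {
  "commands": [
    [0, 0, 0, 0, 0, 0],
    [0, 0, 0, 0, 0, 0],
    [0, 0, 0, 0, 0, 0],
    [0, 0, 0, 0, 0, 0],
    [0, 0, 0.5, 0, 0, 0],
    [0, 0, 0.5, 0, 0, 0],
    [0, 0, 0.5, 0, 0, 0],
    [0, 0, 0.5, 0, 0, 0]
  ]
}}

```text
time_s: 35.95
position: [0.4613, -0.2729, 0.0166]
orientation: [2.521, 1.875, -0.0]
wrist_force: [-1.6, 1.3, 5.4]
opening: 0.0473
```

Emit:
{"name": "jog_arm", "arguments": {
  "commands": [
    [0, 0, 0, 0, 0, 0],
    [0, 0, 0, 0, 0, 0],
    [0, 0, 0, 0, 0, 0],
    [0, 0, 0, 0, 0, 0],
    [0, 0, 0, 0, 0, 0],
    [0, 0, 0, 0, 0, 0],
    [0, 0, 0, 0, 0, 0],
    [0, 0, -3, 0, 0, 0]
  ],
  "jaw": 88
}}

```text
time_s: 36.75
position: [0.4609, -0.2726, 0.019]
orientation: [-2.52, -1.874, 0.0]
wrist_force: [0.5, 0.4, 0.2]
opening: 0.0879
```

Emit:
{"name": "jog_arm", "arguments": {
  "commands": [
    [0, 0, -20, 0, 0, 0],
    [0, 0, -60, 0, 0, 0],
    [0, 0, -105, 0, 0, 0],
    [0, 0, -150, 0, 0, 0],
    [0, 0, -180, 0, 0, 0],
    [0, 0, -180, 0, 0, 0],
    [0, 0, -180, 0, 0, 0],
    [0, 0, -180, 0, 0, 0]
  ]
}}

```text
time_s: 37.55
position: [0.4604, -0.2721, 0.1976]
orientation: [-2.519, -1.873, 0.001]
wrist_force: [-0.2, 1.0, -0.4]
opening: 0.0878
```

```bash
python3 - <<'E'
from h import *
st();go(.661,-.051,.15,-1)
ci=arm.camera_info('wrist');im=save('wrist','w11.png')[:,:,::-1];np.save('w11.npy',ci,allow_pickle=True)
g=cv2.GaussianBlur(cv2.cvtColor(im,cv2.COLOR_BGR2GRAY),(5,5),1)
a=np.radians(-17);xv=np.array([np.cos(a),np.sin(a)]);yv=np.array([-xv[1],xv[0]])
print(proj(ci,[[.461,-.2745,.064]],True))
for c in cv2.HoughCircles(g,cv2.HOUGH_GRADIENT,1,8,param1=60,param2=15,minRadius=17,maxRadius=40)[0][:8]:
    w=toworld(ci,c[0],c[1],.064,True)[:2]*1000; v=toworld(ci,c[0],c[1],.006,True)[:2]*1000;print(np.round(c,1),'lid',np.round(w,1),'floor',np.round(v,1))
E
```

```text
t 37.55 pos [ 0.4604 -0.2721  0.1976] ori [-2.519e+00 -1.873e+00  1.000e-03] F [-0.2  1.  -0.4] op 0.0878 q [-0.76  0.13  1.75 -0.    1.26 -0.46]
  shift [269.4 128.7  47.6] turn [ -0.1  -0.1 -15.7] dist 302
[[284.64002169 200.28206781]]
[284.5 185.5  25.7] lid [ 464.8 -261.5] floor [ 460.9 -274.9]
[284.5 194.5  25.7] lid [ 462.4 -269.3] floor [ 458.  -284.4]
[291.5 190.5  33.8] lid [ 469.4 -267.6] floor [ 466.5 -282.3]
[416.5  44.5  24.3] lid [ 614.3 -169.6] floor [ 641.6 -163.8]
[280.5 101.5  33.8] lid [ 482.6 -190.4] floor [ 482.4 -189. ]
[280.5 203.5  30.5] lid [ 456.6 -276.3] floor [ 451.  -292.8]
[273.5 196.5  38.2] lid [ 452.5 -268.3] floor [ 446.1 -283.1]
[291.5 101.5  33.8] lid [ 491.4 -193. ] floor [ 493.1 -192.2]
```

Emit:
{"name": "jog_arm", "arguments": {
  "commands": [
    [40, 19, 0, 0, 0, -3],
    [80, 38, 0, 0, 0, -6],
    [120, 57, 0, 0, 0, -9],
    [160, 76, 0, 0, 0, -12],
    [200, 95, 10, 0, 0, -15],
    [240, 114, 25, 0, 0, -19],
    [268, 129, 47, 0, 0, -19],
    [268, 129, 47, 0, 0, -19]
  ]
}}

```text
time_s: 38.4
position: [0.6605, -0.0491, 0.1458]
orientation: [-2.166, -2.264, 0.006]
wrist_force: [-1.1, -0.5, -1.1]
opening: 0.0881
```

Emit:
{"name": "jog_arm", "arguments": {
  "commands": [
    [0, 0, 0, 0, 0, 0],
    [0, 0, 0, 0, 0, 0],
    [0, 0, 0, 0, 0, 0],
    [0, 0, 0, 0, 0, 0],
    [0, 0, 0, 0, 0, 0],
    [0, 0, 0, 0, 0, 0],
    [0, 0, 0, 0, 0, 0],
    [0, 0, 0, 0, 0, 0]
  ]
}}

```text
time_s: 39.2
position: [0.6618, -0.0533, 0.1523]
orientation: [2.177, 2.265, 0.0]
wrist_force: [-0.2, 0.1, -0.4]
opening: 0.0882
```

```bash
python3 - <<'E'
from h import *
st();ci=arm.camera_info('wrist');im=save('wrist','w12.png')[:,:,::-1].copy();np.save('w12.npy',ci,allow_pickle=True)
f=cv2.bilateralFilter(im,5,30,3);u,v=proj(ci,[[.661,-.051,.006]],True)[0].round().astype(int)
o=cv2.resize(im,None,fx=1.42,fy=1.42,interpolation=cv2.INTER_CUBIC)
for tol in(3,4,5,6,8):
    L=cv2.cvtColor(f,cv2.COLOR_BGR2LAB);m=np.zeros((422,562),'uint8')
    cv2.floodFill(L,m,(int(u),int(v)),0,(tol*4,tol,tol),(tol*4,tol,tol),4|cv2.FLOODFILL_FIXED_RANGE|(255<<8)|cv2.FLOODFILL_MASK_ONLY)
    c=max(cv2.findContours(m[1:-1,1:-1],cv2.RETR_EXTERNAL,cv2.CHAIN_APPROX_NONE)[0],key=cv2.contourArea)
    Q=np.array([toworld(ci,*p[0],.006,True)[:2]*1000 for p in c],'float32');print(u,v,cv2.minAreaRect(Q))
cv2.imwrite('pics/w12m.png',o)
E
```

```text
t 39.2 pos [ 0.6618 -0.0533  0.1523] ori [2.177 2.265 0.   ] F [-0.2  0.1 -0.4] op 0.0882 q [-0.26  0.45  1.44 -0.    1.25 -0.3 ]
282 192 ((659.688232421875, -45.635475158691406), (49.70342254638672, 32.869110107421875), 3.4733731746673584)
282 192 ((659.42333984375, -45.45426940917969), (50.78504180908203, 33.250999450683594), 4.438459396362305)
282 192 ((659.2487182617188, -45.46782302856445), (52.84880447387695, 33.250999450683594), 4.438459396362305)
282 192 ((664.743408203125, 33.90348815917969), (228.54405212402344, 190.25343322753906), 5.370511531829834)
282 192 ((641.35888671875, -15.202224731445312), (354.00701904296875, 682.8114624023438), 86.4464111328125)
```

```bash
python3 -c "
from h import *
st();go(.6603,-.052,.003,3.7)"
```

```text
t 39.25 pos [ 0.6618 -0.0533  0.1523] ori [2.177 2.265 0.   ] F [-0.3  0.  -0.5] op 0.088 q [-0.26  0.45  1.44  0.    1.25 -0.3 ]
  shift [  1.3  -1.5 149.3] turn [ 0.   0.  -1.4] dist 149
```

Emit:
{"name": "jog_arm", "arguments": {
  "commands": [
    [1, -1.5, 40, 0, 0, -1.4],
    [1, -1.5, 80, 0, 0, -1.4],
    [1, -1.5, 110, 0, 0, -1.4],
    [1, -1.5, 130, 0, 0, -1.4],
    [1, -1.5, 140, 0, 0, -1.4],
    [1, -1.5, 143, 0, 0, -1.4],
    [1, -1.5, 143, 0, 0, -1.4],
    [1, -1.5, 143, 0, 0, -1.4]
  ]
}}

```text
time_s: 40.05
position: [0.6614, -0.0526, 0.0108]
orientation: [2.147, 2.29, 0.002]
wrist_force: [-0.0, -0.0, -0.0]
opening: 0.0882
```

Emit:
{"name": "jog_arm", "arguments": {
  "commands": [
    [0, 0, 2, 0, 0, 0],
    [0, 0, 4, 0, 0, 0],
    [0, 0, 6, 0, 0, 0],
    [0, 0, 6, 0, 0, 0],
    [0, 0, 6, 0, 0, 0],
    [0, 0, 6, 0, 0, 0],
    [0, 0, 6, 0, 0, 0],
    [0, 0, 6, 0, 0, 0]
  ]
}}

```text
time_s: 40.85
position: [0.6603, -0.0524, 0.0033]
orientation: [2.149, 2.292, 0.0]
wrist_force: [0.8, 0.1, -0.9]
opening: 0.0882
```

Emit:
{"name": "jog_arm", "arguments": {
  "commands": [
    [0, 0, 0, 0, 0, 0],
    [0, 0, 0, 0, 0, 0],
    [0, 0, 0, 0, 0, 0],
    [0, 0, 0, 0, 0, 0],
    [0, 0, 0, 0, 0, 0],
    [0, 0, 0, 0, 0, 0],
    [0, 0, 0, 0, 0, 0],
    [0, 0, 0, 0, 0, 0]
  ],
  "jaw": 35
}}

```text
time_s: 41.65
position: [0.6603, -0.0523, 0.0032]
orientation: [-2.149, -2.292, -0.0]
wrist_force: [-0.5, 0.4, -0.7]
opening: 0.0491
```

Emit:
{"name": "jog_arm", "arguments": {
  "commands": [
    [0, 0, -10, 0, 0, 0],
    [0, 0, -30, 0, 0, 0],
    [0, 0, -60, 0, 0, 0],
    [0, 0, -95, 0, 0, 0],
    [0, 0, -135, 0, 0, 0],
    [0, 0, -145, 0, 0, 0],
    [0, 0, -145, 0, 0, 0],
    [0, 0, -145, 0, 0, 0]
  ]
}}

```text
time_s: 42.45
position: [0.6595, -0.0522, 0.1471]
orientation: [-2.148, -2.291, 0.001]
wrist_force: [0.2, -0.1, -1.0]
opening: 0.0488
```

```bash
python3 -c "
from h import *
st();go(.4846,-.198,.11,-17)"
```

```text
t 42.45 pos [ 0.6595 -0.0522  0.1471] ori [-2.148e+00 -2.291e+00  1.000e-03] F [ 0.2 -0.1 -1. ] op 0.0488 q [-0.26  0.46  1.45 -0.    1.24 -0.32]
  shift [-134.3 -183.9   37.3] turn [-0.1 -0.  20.7] dist 231
```

Emit:
{"name": "jog_arm", "arguments": {
  "commands": [
    [-26, -36, 0, 0, 0, 4],
    [-54, -74, 0, 0, 0, 8],
    [-82, -112, 0, 0, 0, 12],
    [-108, -148, 10, 0, 0, 16],
    [-130, -178, 25, 0, 0, 20.7],
    [-134, -184, 60, 0, 0, 20.7],
    [-134, -184, 95, 0, 0, 20.7],
    [-134, -184, 107, 0, 0, 20.7]
  ]
}}

```text
time_s: 43.25
position: [0.4813, -0.1959, 0.0362]
orientation: [-2.52, -1.861, 0.005]
wrist_force: [0.5, -0.6, -0.4]
opening: 0.0493
```

Emit:
{"name": "jog_arm", "arguments": {
  "commands": [
    [0, 0, 0, 0, 0, 0],
    [0, 0, 0, 0, 0, 0],
    [0, 0, 0, 0, 0, 0],
    [0, 0, 0, 0, 0, 0],
    [0, 0, 0, 0, 0, 0],
    [0, 0, 0, 0, 0, 0],
    [0, 0, 0, 0, 0, 0],
    [0, 0, 0, 0, 0, 0]
  ]
}}

```text
time_s: 44.05
position: [0.4853, -0.1979, 0.0413]
orientation: [2.525, 1.868, 0.0]
wrist_force: [0.2, -1.0, -0.4]
opening: 0.0488
```

```bash
python3 - <<'E'
from h import *
st();go(.4846,-.198,.0095,-17)
ci=arm.camera_info('wrist');im=save('wrist','w13.png')
np.save('w13.npy',ci,allow_pickle=True)
cv2.imwrite('pics/w13m.png',cv2.resize(im[:,:,::-1],None,fx=1.42,fy=1.42,interpolation=cv2.INTER_CUBIC))
E
```

```text
t 44.05 pos [ 0.4853 -0.1979  0.0413] ori [2.525 1.868 0.   ] F [ 0.2 -1.  -0.4] op 0.0488 q [-0.61  0.34  1.86 -0.    0.94 -0.32]
  shift [-0.3 -0.6 31.8] turn [ 0.  0. -0.] dist 32
```

View pics/w13m.png

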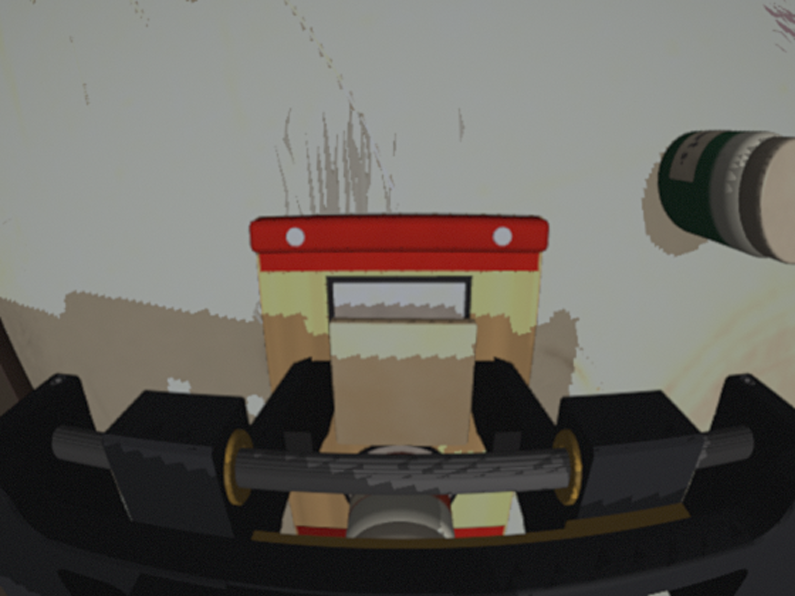

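```bash
python3 - <<'E'
from h import *
ci=np.load('w13.npy',allow_pickle=True).item()
W=lambda u,v,z: toworld(ci,(u+.5)/1.42-.5,(v+.5)/1.42-.5,z,True)[:2]*1000
a=np.radians(-17);xv=np.array([np.cos(a),np.sin(a)]);yv=np.array([-xv[1],xv[0]])
B=lambda w:np.round([w@xv,w@yv],1)
print('tile',B(W(329,322,.0441)),B(W(476,321,.0441)),'sq',B(W(327,277,.006)),B(W(472,277,.006)))
E
```

```text
tile [497.9 -22.9] [546.7 -22.6] sq [491.5 -17.8] [550.6 -17.9]
```

Emit:
{"name": "jog_arm", "arguments": {
  "commands": [
    [0.5, -1.7, 10, 0, 0, 0],
    [0.5, -1.7, 19, 0, 0, 0],
    [0.5, -1.7, 26, 0, 0, 0],
    [0.5, -1.7, 30, 0, 0, 0],
    [0.5, -1.7, 31.5, 0, 0, 0],
    [0.5, -1.7, 32, 0, 0, 0],
    [0.5, -1.7, 32, 0, 0, 0],
    [0.5, -1.7, 32, 0, 0, 0]
  ]
}}

```text
time_s: 44.9
position: [0.484, -0.1971, 0.0093]
orientation: [2.525, 1.868, 0.0]
wrist_force: [0.3, -0.1, -0.3]
opening: 0.0488
```

Emit:
{"name": "jog_arm", "arguments": {
  "commands": [
    [0, 0, 0, 0, 0, 0],
    [0, 0, 0, 0, 0, 0],
    [0, 0, 0, 0, 0, 0],
    [0, 0, 0, 0, 0, 0],
    [0, 0, 0, 0, 0, 0],
    [0, 0, 0, 0, 0, 0],
    [0, 0, 0, 0, 0, 0],
    [0, 0, 0, 0, 0, 0]
  ]
}}

```text
time_s: 45.7
position: [0.4838, -0.1969, 0.0092]
orientation: [-2.526, -1.868, -0.0]
wrist_force: [0.2, 0.4, -0.7]
opening: 0.0489
```

Emit:
{"name": "jog_arm", "arguments": {
  "commands": [
    [0, 0, 0, 0, 0, 0],
    [0, 0, 0, 0, 0, 0],
    [0, 0, 0, 0, 0, 0],
    [0, 0, 0, 0, 0, 0],
    [0, 0, 0, 0, 0, 0],
    [0, 0, 0, 0, 0, 0],
    [0, 0, -8, 0, 0, 0],
    [0, 0, -25, 0, 0, 0]
  ],
  "jaw": 88
}}

```text
time_s: 46.5
position: [0.4828, -0.1962, 0.0337]
orientation: [-2.523, -1.867, 0.001]
wrist_force: [-0.1, 0.5, 0.4]
opening: 0.0881
```

Emit:
{"name": "jog_arm", "arguments": {
  "commands": [
    [0, 0, -40, 0, 0, 0],
    [0, 0, -80, 0, 0, 0],
    [-20, 0, -120, 0, 0, 0],
    [-55, 0, -150, 0, 0, 0],
    [-80, 0, -180, 0, 0, 0],
    [-100, 0, -180, 0, 0, 0],
    [-100, 0, -180, 0, 0, 0],
    [-100, 0, -180, 0, 0, 0]
  ]
}}

```text
time_s: 47.3
position: [0.4542, -0.2922, 0.2141]
orientation: [-2.526, -1.867, -0.0]
wrist_force: [-1.1, -0.5, -0.0]
opening: 0.0878
```

```bash
python3 - <<'E'
from h import *
st();ci=arm.camera_info('wrist');im=save('wrist','w14.png')[:,:,::-1];t=save('top','top9.png')[:,:,::-1];s=save('side','side9.png')[:,:,::-1]
g=lambda i:(255*(i/255.)**.65).astype('uint8')
u,v=proj(ci,[[.473,-.235,.02]],True)[0].astype(int);print(u,v)
o=np.zeros((600,800,3),'uint8')
x0=max(0,min(u-80,400));y0=max(0,min(v-75,270))
o[:300,:320]=cv2.resize(g(im[y0:y0+150,x0:x0+160]),(320,300),interpolation=cv2.INTER_CUBIC)
o[:300,325:]=cv2.resize(g(s[130:350,190:538]),(475,300),interpolation=cv2.INTER_CUBIC)
o[305:,:]=cv2.resize(g(t[170:300,140:492]),(800,295),interpolation=cv2.INTER_CUBIC)
cv2.imwrite('pics/fin.png',o)
E
```

```text
t 47.3 pos [ 0.4542 -0.2922  0.2141] ori [-2.526 -1.867 -0.   ] F [-1.1 -0.5 -0. ] op 0.0878 q [-0.79  0.13  1.72  0.    1.3  -0.49]
284 126
```

View pics/fin.png

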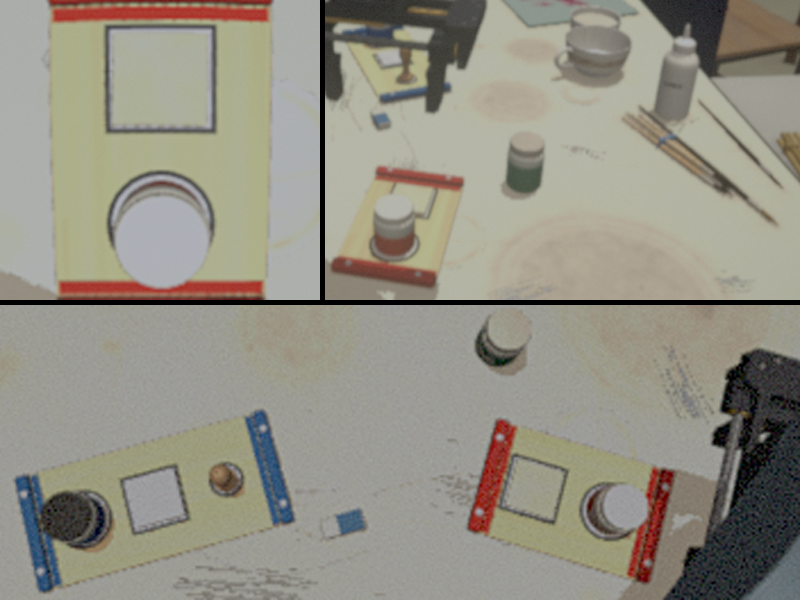

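```bash
python3 - <<'E'
from h import *
ci=arm.camera_info('wrist')
W=lambda u,v,z: np.round(toworld(ci,204+u/2-.25,51+v/2-.25,z,True)[:2]*1000,1)
a=np.radians(-17);xv=np.array([np.cos(a),np.sin(a)]);yv=np.array([-xv[1],xv[0]])
B=lambda w:np.round([w@xv,w@yv],1)
print('lid',B(W(161.5,240,.064)),'r',B(W(115,240,.064)),B(W(209,240,.064)),B(W(162,191,.064)),B(W(162,288,.064)))
print('outline far/left/right',B(W(161,171,.006)),B(W(108,221,.006)),B(W(215,221,.006)),'sq',B(W(106,26,.006)),B(W(216,131,.006)))
E
```

```text
lid [ 521. -124.] r [ 499.6 -124. ] [ 542.9 -124. ] [ 521.2 -101.3] [ 521.2 -146.9]
outline far/left/right [520.8 -97.1] [ 491.9 -124.5] [ 550.5 -124.5] sq [491.7 -17.7] [550.4 -75.1]
```

```bash
python3 -c "
from h import *
st();print(arm.job_done())"
```

```text
t 47.45 pos [ 0.4544 -0.2912  0.2135] ori [-2.523 -1.869  0.   ] F [-0.6 -0.2 -1.1] op 0.088 q [-0.79  0.13  1.72  0.    1.3  -0.49]
the job is handed in; nothing more can be done
None
```

Both kits are made up, in the order you listed, and the job was handed in at 47.5 s with the gripper open, clear of everything.

- **Blue board:** The last pictures show the blue jar, pale blue tile and stamp standing or lying inside their outlines. The jar is about 2 mm off centre (measured before the stamp went on) and the tile about 1.3 mm.
- **Red board:** The red jar and beige tile are inside their outlines. The jar measured about 3 mm off centre towards the tile, leaving roughly 1 mm to the inner line on that side. I left it there rather than grasp it again.
- **Left alone:** I never touched the green jar or the eraser. The last pictures show both where they stood.

Three things went wrong or disagreed along the way:

- **Tile grasp:** The first close on the blue tile missed because the fingers were just above it. I reopened, lowered and gripped it cleanly.
- **Blue jar:** It first touched down about 4.5 mm off centre, so I lifted and shifted it before letting go.
- **Lid colours:** From above, the red jar's lid looked white and the green jar's lid looked cream. I told them apart by their fillings.

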